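# Make ready the melting furnace

## Task

Make the cold melting furnace ready for its next melt: set the tapered graphite sleeve (open at both ends) in the furnace's tapered well, then set the closed-bottom graphite crucible in the sleeve, both wide end up and level, each let down gently until it just rests loosely on its taper; never press it in or let it fall in, because a wedged crucible cracks when it heats. Then gently lower the steel hood over them, without knocking them, so that both of its hook knuckles drop over the two hinge pins and its skirt sits flat on the furnace. Leave the gas bottle, thread reel, oil jar and pliers where they are.

Things in the scene. Friction and masses are not known exactly. Their poses are not given: they have to be found in the camera images.
- furnace: Bench melting furnace, fixed: grey round jacket 109 mm across, 85 mm high, control panel on its -x side (67 mm from the axis), two hinge pins at its +x side. Origin: centre of its underside on the bench board, z up. Its flat steel top ring, radius 42 to 54 mm, carries the hood's skirt.
- well_mouth (a point): Centre of the mouth of the fireclay well, level with the furnace top. Axes as the furnace's. The well is a cone, 54.7 mm across at the mouth, narrowing by 10 degrees a side, 55 mm deep: the sleeve hangs on its wall and does not reach the floor.
- well (a joint): How far the fireclay well has sunk into the springy fibre bed under it: 0 to 0.014 m, downwards. Spring 1.5 N per mm after about 1 N. Sleeve and crucible resting by their own weight give 0.002 to 0.003 m; above 0.007 m they are being pressed in.
- pin_left (a point): Middle of the free length of the furnace's hinge pin on its +y side: level pin 6 mm thick along the furnace's y, 20 mm free between a cheek and a 10 mm head. 58 mm from the furnace's axis towards its +x, 12 mm above its top.
- pin_right (a point): The same on the furnace's -y side: the two pins are in line, their middles 56 mm apart.
- sleeve_mid (a point): Centre of the loose graphite sleeve, half-way up; z up to its wide end. Dark grey open cone 70 mm high, 0.25 kg: outside 42 mm across at the bottom, widening by 10 degrees a side to 60 mm, upper 19 mm straight; bore 48.2 mm at the top, 23.5 mm at the bottom. Seated, its centre is within 3 mm of the height of the well's mouth, its rim 35 mm above the furnace.
- crucible_mid (a point): Centre of the loose graphite crucible, half-way up; z up to its open end. Dark grey cup 80 mm high, 0.2 kg, closed bottom: outside 32 mm across at the bottom, widening by 10 degrees a side to 54 mm, upper 17 mm straight; wall 5 mm. Seated in the sleeve, its centre is about 30 mm above the sleeve's centre, its rim 35 mm above the sleeve's rim.
- hood_grip (a point): Centre of the hood's bar handle: wooden bar 12 mm thick, 76 mm long along the hood's y, 14 mm high, its centre 108 mm above the skirt's lower edge and 28 mm above the hood's top. Hood: steel inverted cup, 90 mm across outside, 84 mm inside, 75 mm deep inside, 0.38 kg, loose. Its hooks are on its +x side.
- hook_left (a point): Where the pin's axis lies in the hood's hook knuckle on its +y side, when seated: 58 mm from the hood's axis towards its +x, 28 mm to +y, 12 mm above the skirt's lower edge. The hook is a 10 mm wide inverted U, open below, slot 9 mm wide (pin 6 mm), lips flared to about 13 mm.
- hook_right (a point): The same on the hood's -y side.
- gas_lighter: Bystander (the gas bottle): dark blue gas bottle, upright, 32 mm across, 111 mm high. Origin: centre of its underside.
- thread_reel: Bystander: wooden thread reel, upright, 34 mm across, 54 mm high. Origin: centre of its underside.
- pliers: Bystander: green-handled pliers, 140 x 47 x 11 mm, lying on the board. Origin: centre of the underside; x along them.
- oil_jar: Bystander: small glass jar of oil, upright, 37 mm across, 48 mm high. Origin: centre of its underside.
There are look-alikes about, which are no part of the job. What is shaped like the part that bears sleeve_mid but orange is not meant.

How it is judged:
By the outcome, as a careful person would: the job done as asked, in the order asked, and still so for the second after the job is handed in, with the robot touching nothing.
It also fails if it takes over 67 s, if anything falls off the work surface, if the arm or the gripper's body presses on something with over 40 N, if the wrist force passes 120 N, or if a joint passes its speed limit or range.

## Robot

A 6-joint arm with a two-finger parallel gripper is mounted at the origin on a cart in front of the work surface, level with it; the furniture and walls round the work are solid. World frame = base frame: x ahead of the robot, y to its left, z up, the work surface at z = 0. Lengths are in m, angles in rad, forces in N, time in s.
With the tool pointing down it reaches from about 0.325 to 0.9 m from the base axis. Payload 3.5 kg.
Tool frame: the origin (TCP) lies midway between the tips of the shut fingers; the grasp point (between the pads) lies manip.grip_point_offset behind it (manip.grip_point_offset is the distance from the TCP to the grasp point, in m); y points along the fingers, z is the direction in which the jaws open and shut, and the axes are right-handed (so a half turn about y gives the same grasp; the last joint's range is limited). The gripper opens to 85 mm and grips with 20 to 120 N. Pads are 22 mm wide; open, the fingers measure 114 mm over their backs; the gripper's body (76 mm by 85 mm) begins 54 mm behind the grasp point. The pads swing forward as they close: fully open they stand 13 mm farther back than shut.
Start: joints at [-1.232, 0.276, -0.026, 1.268, 0, 1.467], TCP at [0.267, -0.565, 0.231] pointing down, gripper open.
Joint ranges: [-3.12, 3.12], [-0.85, 1.88], [-1.08, 1.24], [-1.95, 2.15], [-1.57, 1.53], [-3.14, 3.14]. Speed limits (rad/s): [2.57, 2.57, 3.14, 3.14, 3.14, 3.14].

## Interface

Orientations are given as a rotation vector (axis times angle).
In Python, from cell import manip gives the robot as it stands.
- The arm moves only by the tool move_arm, never from a script. Its argument "plan" is a list of rows, each a list of 7 numbers: the shift along the tool's x, y, z in units of 200 mm (1.0 is 200 mm), then the turn, a rotation vector about the tool's x, y, z in units of 180 degrees (1.0 is 180 degrees), then the finger opening in mm, from 0 to 85.4. A call has 1 to 20 rows; each row shifts and turns the commanded pose from where the row before left it, along the tool's axes as they then stand; what a row does not reach is not made up. A row lasts 1/12 s, in which the tool goes at most 41.7 mm and 7.16 degrees, less where a joint would pass 70% of its speed; a pose out of reach is approached as far as the arm can. A call with a number of a shift or a turn outside -1 to 1 is refused whole. A call with a gripper value outside its range is refused whole. The fingers move at their own pace and stop on an object; "force" is the grip in N (left out, the last holds). Time passes only in rows, so rows that do not move let the fingers close. It gives the time, the measured TCP pose, the force and the opening at its end, in the units of the state.
- manip.sense(): the state, without advancing time (a new reading comes with each control period).
- manip.get_image(name): name is "scene" or "top" or "wrist"; returns a dict with "image" (420x560x3 uint8, blue, green, red), "fx", "fy", "cx", "cy" (pixels), "rvec" (rotation vector, rad) and "tvec" (3), from world to camera coordinates, as OpenCV has them. Camera axes: x right, y down, z forward; pixel columns grow to the right and rows downward; lengths in m; the calibration is good to about 2 mm. The wrist camera is an equidistant fisheye: a pixel r from the principal point sees the ray r / f radians off the axis. A picture is of the moment at which its call begins. There is no depth.
- manip.job_done(): hands the job in, once; it reports no verdict.
The state is a dict: "time_s": time; "q": joint angles; "joint_vel": joint speeds; "effort": joint torques, N m; "ee_pos": TCP position; "tcp_rot": TCP orientation; "contact_force": force on the tool from outside, world axes, zero at the start; "ft_torque": the same for the moment, N m; "opening": opening from 0.0 (shut) to 1.0 (fully open).
Only numpy, scipy, OpenCV 4.12 (cv2) and the standard library are available. Lean on these libraries where they do the work, as an engineer would, in place of code of your own. Each camera call takes 0.05 s, during which the arm holds its last target.

## Working session

There is one attempt and no reset: what is moved stays moved. The work goes in short steps, Python scripts to look and compute and a tool call to move; the robot and the scene stay as the last step left them, time stands still between calls to the robot, and variables do not carry over. Pictures are saved under pics/ and viewed, and the job is handed in when it is done.

Besides the shell and the picture viewer there is one more tool, called after ">>>" as name(argument=value, ...), one argument or row to a line, values as JSON. move_arm: Moves the arm, as the interface text tells. Its arguments: {"type":"object","properties":{"plan":{"type":"array"},"force":{"type":"number"}},"required":["plan"]}

```bash
ls; mkdir -p pics
cat > h.py <<'E'
import numpy as np,cv2
from scipy.spatial.transform import Rotation as R
from cell import manip
E
python3 - <<'E'
from h import *
s=manip.sense();print(s, manip.grip_point_offset)
import pickle
for n in ("scene","top","wrist"):
    d=manip.get_image(n);cv2.imwrite(f"pics/{n}0.png",d["image"]);pickle.dump(d,open(f"{n}0.pkl","wb"))
    print(n,{k:v for k,v in d.items() if k!="image"})
E
```

```text
pics
{'time_s': 0.0, 'q': array([-1.23239918e+00,  2.77139382e-01, -2.79076945e-02,  1.26800232e+00,
       -1.17860622e-05,  1.46740768e+00]), 'joint_vel': array([-0.00104671, -0.00161534,  0.00163997,  0.00085363,  0.00087899,
       -0.00110994]), 'effort': array([ 2.99709109e-04, -4.45506048e+01,  2.95202887e+01,  1.63700298e-02,
       -1.23495583e-04, -2.89132089e-06]), 'ee_pos': array([ 0.26695154, -0.56424518,  0.23014311]), 'tcp_rot': array([-0.44418327,  1.97906184, -1.97453135]), 'contact_force': array([ 0.14900253,  0.73734088, -0.11723338]), 'ft_torque': array([ 0.06228002, -0.03610669,  0.02223143]), 'opening': 1.0011422865690176} 0.0187
scene {'fx': 402.2820106049313, 'fy': 402.2820106049313, 'cx': 277.1109079464758, 'cy': 211.5396305604481, 'rvec': array([ 0.72250453, -2.40255579,  1.37560973]), 'tvec': array([0.42689472, 0.23202704, 0.63570615])}
top {'fx': 464.98615192947364, 'fy': 464.98615192947364, 'cx': 274.61385560417915, 'cy': 214.24807066237193, 'rvec': array([ 2.16022042, -2.16663245,  0.11389366]), 'tvec': array([-0.00145661,  0.5128606 ,  0.88544325])}
wrist {'fx': 325.19226210127806, 'fy': 325.19226210127806, 'cx': 278.5855679842319, 'cy': 213.09818060871623, 'rvec': array([-2.44695871,  1.54738729,  0.22364655]), 'tvec': array([-0.62323624, -0.0362741 ,  0.37937815])}
```

View pics/scene0.png

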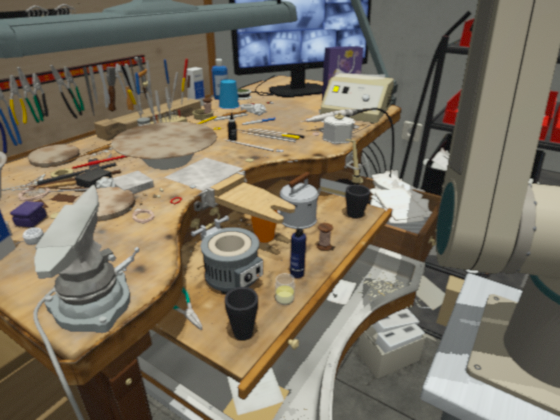

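View pics/top0.png

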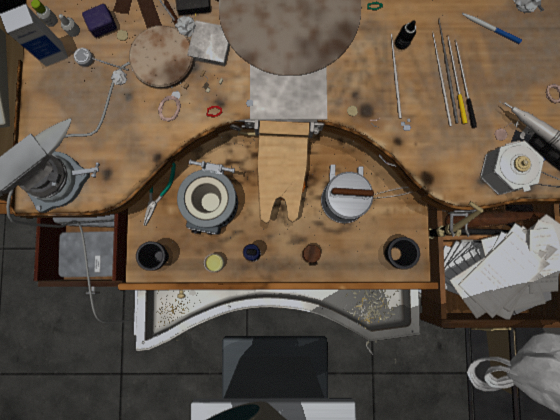

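View pics/wrist0.png

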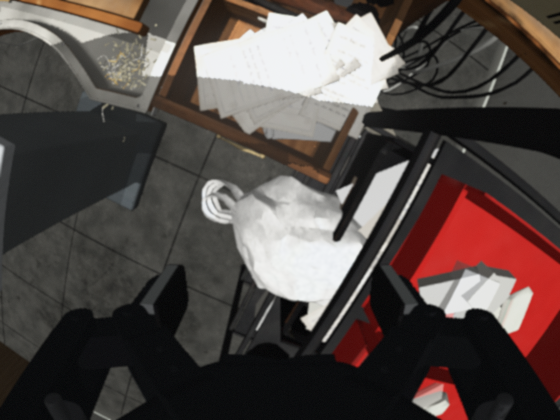

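Run:
```python
import cv2
t=cv2.imread("pics/top0.png");s=cv2.imread("pics/scene0.png")
cv2.imwrite("pics/t1.png",cv2.resize(t[130:290,115:280],None,fx=4.5,fy=3.7*1,interpolation=3)) if 0 else cv2.imwrite("pics/t1.png",cv2.resize(t[140:285,120:280],None,fx=4,fy=4,interpolation=cv2.INTER_CUBIC))
cv2.imwrite("pics/t2.png",cv2.resize(t[140:285,280:440],None,fx=4,fy=4,interpolation=cv2.INTER_CUBIC))
cv2.imwrite("pics/s1.png",cv2.resize(s[165:345,160:400],None,fx=3.3,fy=3.3,interpolation=cv2.INTER_CUBIC))
```

```text
(no output)
```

View pics/t1.png

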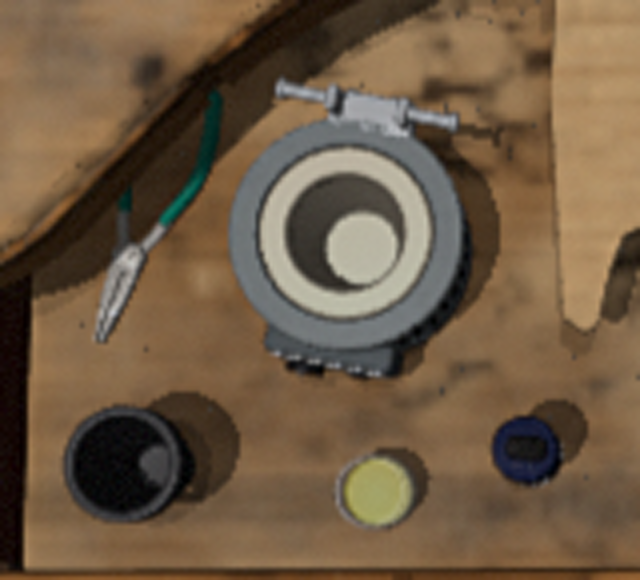

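View pics/t2.png

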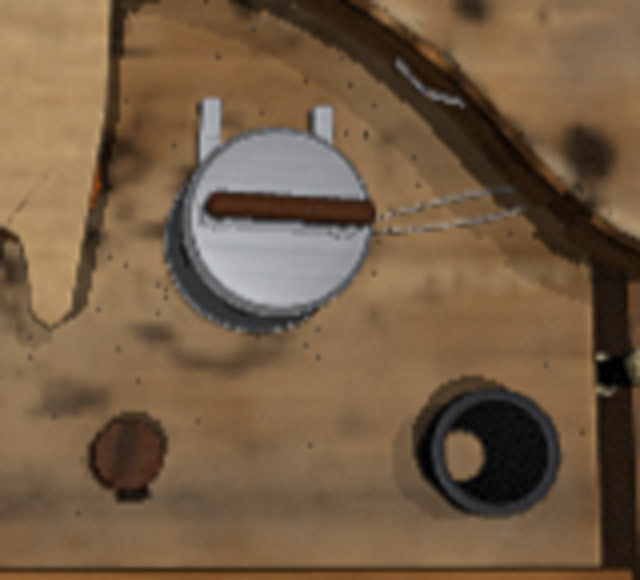

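View pics/s1.png

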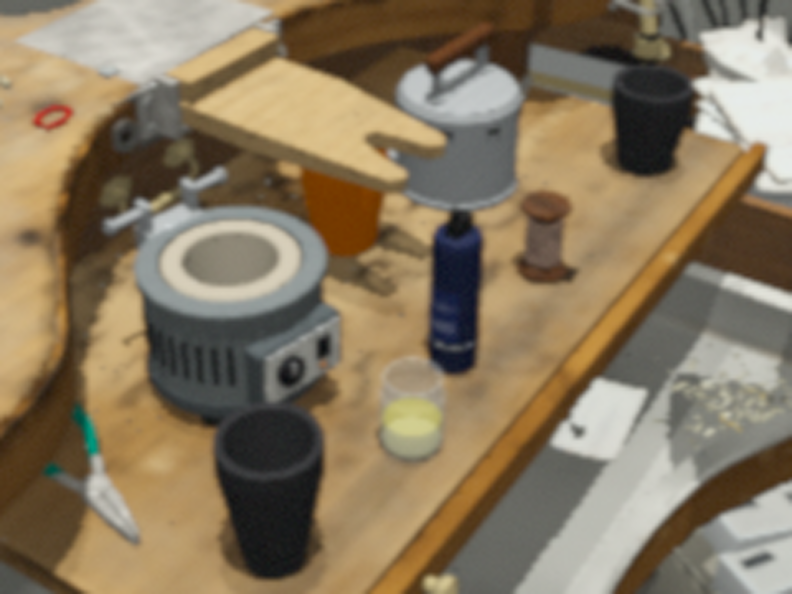

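```bash
cat >> h.py <<'E'
import pickle
def load(n): return pickle.load(open(n+".pkl","rb"))
def K(d): return np.array([[d["fx"],0,d["cx"]],[0,d["fy"],d["cy"]],[0,0,1.]])
def proj(d,P,fish=False):
    P=np.atleast_2d(P);Rm=R.from_rotvec(d["rvec"]).as_matrix();c=P@Rm.T+d["tvec"]
    if fish:
        th=np.arctan2(np.hypot(c[:,0],c[:,1]),c[:,2]);ph=np.arctan2(c[:,1],c[:,0])
        return np.c_[d["cx"]+d["fx"]*th*np.cos(ph),d["cy"]+d["fy"]*th*np.sin(ph)]
    return np.c_[d["cx"]+d["fx"]*c[:,0]/c[:,2],d["cy"]+d["fy"]*c[:,1]/c[:,2]]
def atz(d,uv,z,fish=False):
    uv=np.atleast_2d(np.array(uv,float));Rm=R.from_rotvec(d["rvec"]).as_matrix()
    a=(uv[:,0]-d["cx"])/d["fx"];b=(uv[:,1]-d["cy"])/d["fy"]
    if fish:
        th=np.hypot(a,b);k=np.where(th>1e-9,np.sin(th)/np.maximum(th,1e-9),1);r=np.c_[a*k,b*k,np.cos(th)]
    else: r=np.c_[a,b,np.ones_like(a)]
    w=r@Rm;C=-Rm.T@d["tvec"];t=(z-C[2])/w[:,2]
    return C+w*t[:,None]
E
python3 - <<'E'
from h import *
t=load("top0");np.set_printoptions(precision=4,suppress=True)
def crop(p,o): return np.array(p)/4.-0.375+np.array(o)
o1=(120,140);o2=(280,140)
def cen(l,r,tp,b,z,o):
    c=crop([(l,0),(r,0)],o)[:,0];v=crop([(0,tp),(0,b)],o)[:,1]
    m=(c.mean(),v.mean());P=atz(t,[(c[0],m[1]),(c[1],m[1]),(m[0],v[0]),(m[0],v[1])],z)
    print("center",atz(t,[m],z)[0],"dia",np.linalg.norm(P[0]-P[1]),np.linalg.norm(P[2]-P[3]))
print("cruc");cen(65,181,406,521,.08,o1)
print("sleeve");cen(430,559,390,517,.07,o2)
print("furn");cen(230,463,119,350,.085,o1)
print("hoodtop");cen(184,372,128,314,.08,o2)
print("jar");cen(335,415,452,530,.048,o1)
print("bottle");cen(493,560,415,484,.1,o1)
print("reel");cen(90,166,413,490,.054,o2)
print("pins",atz(t,crop([(281,88),(333,97),(406,113),(456,123)],o1),.097))
print("handle ends",atz(t,crop([(210,205),(374,213)],o2),.108))
print("hooks tip",atz(t,crop([(209,98),(321,107)],o2),.015))
print("orange tip",atz(t,crop([(98,185)],o2),.06))
print("pin board", atz(t,[(258,122),(312,122),(262,219),(300,219)],.1))
print("cam",[-R.from_rotvec(load(n)['rvec']).as_matrix().T@load(n)['tvec'] for n in("top0","scene0","wrist0")])
E
```

```text
cruc
center [0.4317 0.2252 0.08  ] dia 0.053306667130528576 0.05261687020421202
sleeve
center [ 0.4352 -0.2415  0.07  ] dia 0.05974288678909873 0.058726010294962716
furn
center [0.5368 0.1231 0.085 ] dia 0.1077847762994755 0.10785907276331422
hoodtop
center [ 0.543  -0.1418  0.08  ] dia 0.08732690940458462 0.08738534480599344
jar
center [0.419  0.1136 0.048 ] dia 0.03803434170170217 0.03687102876057796
bottle
center [0.437  0.0388 0.1   ] dia 0.030041248573859678 0.030842747164407266
reel
center [ 0.437  -0.0728  0.054 ] dia 0.03590941584848507 0.036285651950799594
pins [[0.6032 0.1524 0.097 ]
 [0.5989 0.1284 0.097 ]
 [0.5913 0.0947 0.097 ]
 [0.5865 0.0717 0.097 ]]
handle ends [[ 0.5461 -0.1069  0.108 ]
 [ 0.5422 -0.1806  0.108 ]]
hooks tip [[ 0.6155 -0.1186  0.015 ]
 [ 0.6107 -0.1749  0.015 ]]
orange tip [[ 0.5636 -0.0595  0.06  ]]
pin board [[ 0.6767  0.027   0.1   ]
 [ 0.6763 -0.0728  0.1   ]
 [ 0.4964  0.0196  0.1   ]
 [ 0.4962 -0.0491  0.1   ]]
cam [array([ 0.4134, -0.0064,  0.936 ]), array([0.1234, 0.5953, 0.5202]), array([ 0.3317, -0.5335,  0.3729])]
```

```bash
cat >> h.py <<'E'
def tri(ds,uvs):
    A=[];
    for d,(u,v) in zip(ds,uvs):
        P=K(d)@np.c_[R.from_rotvec(d["rvec"]).as_matrix(),d["tvec"]]
        A+= [u*P[2]-P[0],v*P[2]-P[1]]
    X=np.linalg.svd(np.array(A)/np.linalg.norm(A,axis=1)[:,None])[2][-1];return X[:3]/X[3]
np.set_printoptions(precision=4,suppress=True)
E
python3 - <<'E'
from h import *
t=load("top0");s=load("scene0")
f=lambda a,b:(160+a/3.3-.35,165+b/3.3-.35)
g1=lambda a,b:(120+a/4-.375,140+b/4-.375)
g2=lambda a,b:(280+a/4-.375,140+b/4-.375)
for n,a,b in [("prongL",g1(585,328),f(402,185)),("prongR",g2(50,325),f(443,145)),("pinL end",g1(281,88),f(108,223)),("pinR end",g1(456,123),f(224,174)),("handle+y",g2(210,205),f(433,62)),("handle-y",g2(374,213),f(489,28)),("red clip bench",(214,111),(175.5,200))]:
    X=tri([t,s],[a,b]);print(n,X,np.linalg.norm(proj(t,X)[0]-a),np.linalg.norm(proj(s,X)[0]-b))
q=manip.sense();Rm=R.from_rotvec(q["tcp_rot"]).as_matrix();print(Rm)
w=load("wrist0");Rc=R.from_rotvec(w["rvec"]).as_matrix();C=-Rc.T@w["tvec"]
print("cam in tool",Rm.T@(C-q["ee_pos"]),"\n",Rm.T@Rc.T)
# check sleeve/crucible/furnace in scene
for n,c,z,r in [("cr",(.4317,.2252),.08,.027),("sl",(.4352,-.2415),.07,.03),("fu",(.5368,.1231),.085,.0545),("hood",(.543,-.1418),0,.045)]:
    print(n,(proj(s,[[c[0]+r*np.cos(a),c[1]+r*np.sin(a),z] for a in np.arange(0,6.28,.02)])).min(0),(proj(s,[[c[0]+r*np.cos(a),c[1]+r*np.sin(a),z] for a in np.arange(0,6.28,.02)])).max(0))
E
```

```text
prongL [0.4924 0.0128 0.0925] 0.03084068978499744 0.027390474981779565
prongR [ 0.4927 -0.0351  0.0977] 0.20054772034353027 0.1676261157666866
pinL end [0.6026 0.1518 0.1005] 0.12438861608224426 0.1263889540066775
pinR end [0.5852 0.0711 0.0986] 0.5614629888400943 0.509103437959367
handle+y [ 0.5448 -0.1066  0.1123] 0.3335504657029827 0.24482540556789212
handle-y [ 0.5417 -0.1802  0.1102] 0.06680888481955004 0.0454021219378615
red clip bench [0.6906 0.1057 0.1218] 0.027119285151133963 0.02409555064401536
[[-0.904  -0.0006  0.4275]
 [-0.4275  0.0017 -0.904 ]
 [-0.0002 -1.     -0.0018]]
cam in tool [-0.0717 -0.1425 -0.0005] 
 [[-0.0009  0.9601  0.2796]
 [ 0.0007 -0.2796  0.9601]
 [ 1.      0.0011 -0.0004]]
cr [223.7621 286.2069] [258.0715 309.8901]
sl [345.2034 184.1594] [370.2111 195.5291]
fu [200.4245 227.1934] [258.8373 260.6539]
hood [279.4671 209.921 ] [315.9667 229.0433]
```

```bash
python3 - <<'E'
from h import *
t=load("top0")
g2=lambda a,b:(280+a/4-.375,140+b/4-.375)
g1=lambda a,b:(120+a/4-.375,140+b/4-.375)
print(atz(t,[g2(440,70),g2(500,130),g2(550,190),g2(600,240),g2(640,255)],.12)[:,:2])
print(atz(t,[g2(600,300),g2(600,560)],.0)[:,:2])
print("left",atz(t,[g1(300,10),g1(200,120),g1(100,215),g1(30,265),g1(0,280)],.12)[:,:2])
print("pliers",atz(t,[g1(100,340),g1(130,250)],.01)[:,:2])
E
python3 -c "
import cv2
t=cv2.imread('pics/top0.png')
cv2.imwrite('pics/t3.png',cv2.resize(t[150:300,370:470],None,fx=5,fy=4,interpolation=cv2.INTER_CUBIC)[:600])
s=cv2.imread('pics/scene0.png')
cv2.imwrite('pics/s3.png',cv2.resize(s[160:260,300:440],None,fx=5,fy=5,interpolation=cv2.INTER_CUBIC))"
```

```text
[[ 0.6048 -0.2092]
 [ 0.5775 -0.2351]
 [ 0.5504 -0.2563]
 [ 0.5279 -0.2776]
 [ 0.5212 -0.295 ]]
[[ 0.5142 -0.3163]
 [ 0.384  -0.3112]]
left [[0.6336 0.1401]
 [0.5835 0.184 ]
 [0.5408 0.2275]
 [0.5185 0.2579]
 [0.5119 0.271 ]]
pliers [[0.4948 0.2572]
 [0.5401 0.2434]]
```

View pics/s3.png

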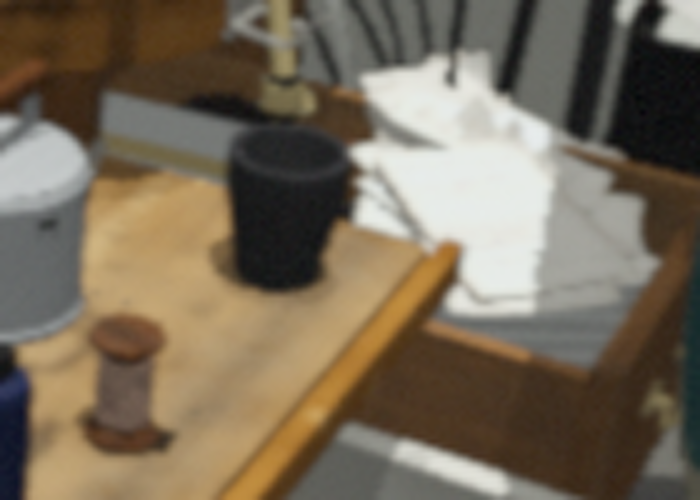

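```bash
cat >> h.py <<'E'
def go(target,psi=None):
    """total units (tool axes now) for world target; turn about tool y (units of 180deg) to reach psi deg"""
    s=manip.sense();Rm=R.from_rotvec(s["tcp_rot"]).as_matrix()
    d=Rm.T@(np.array(target)-s["ee_pos"]);p=np.degrees(np.arctan2(Rm[1,2],Rm[0,2]))
    print("t",round(s["time_s"],2),"pos",s["ee_pos"],"psi %.2f"%p,"q",s["q"],"F",s["contact_force"],"op",round(s["opening"]*85.4,1))
    print("tilt y-axis",Rm[:,1])
    print("units",d/.2,"dist",np.linalg.norm(d))
    if psi is not None: print("turn units",-(psi-p)/180)
def snap(n,name,crop=None,k=1):
    d=manip.get_image(n);pickle.dump(d,open(name+".pkl","wb"));im=d["image"]
    if crop: im=im[crop[1]:crop[3],crop[0]:crop[2]]
    cv2.imwrite(f"pics/{name}.png",cv2.resize(im,None,fx=k,fy=k,interpolation=cv2.INTER_CUBIC));return d
E
python3 -c "
from h import *
go((.435,-.2415,.16))"
```

```text
t 0.15 pos [ 0.267  -0.5644  0.2304] psi -64.69 q [-1.2324  0.277  -0.0276  1.268  -0.      1.4674] F [ 0.0536 -0.5465  0.4754] op 85.4
tilt y-axis [-0.0006  0.0017 -1.    ]
units [-1.4496  0.3542 -1.0998] dist 0.37075180096091365
```

>>> move_arm(
  plan=[
    [-0.121, 0.029, -0.092, 0, 0, 0, 85],
    [-0.121, 0.029, -0.092, 0, 0, 0, 85],
    [-0.121, 0.029, -0.092, 0, 0, 0, 85],
    [-0.121, 0.029, -0.092, 0, 0, 0, 85],
    [-0.121, 0.029, -0.092, 0, 0, 0, 85],
    [-0.121, 0.029, -0.092, 0, 0, 0, 85],
    [-0.121, 0.029, -0.092, 0, 0, 0, 85],
    [-0.121, 0.029, -0.092, 0, 0, 0, 85],
    [-0.121, 0.029, -0.092, 0, 0, 0, 85],
    [-0.121, 0.029, -0.092, 0, 0, 0, 85],
    [-0.121, 0.029, -0.092, 0, 0, 0, 85],
    [-0.121, 0.029, -0.092, 0, 0, 0, 85],
    [0, 0, 0, 0, 0, 0, 85],
  ],
)

```text
time_s: 1.23
ee_pos: [0.4355, -0.2363, 0.1601]
tcp_rot: [-0.45, 1.979, -1.969]
contact_force: [0.1, -0.2, -0.2]
opening: 0.995
```

```bash
python3 -c "
from h import *
snap('wrist','w1')
go((.435,-.2415,.037))"
```

```text
t 1.28 pos [ 0.4352 -0.2385  0.1607] psi -64.44 q [-0.6319  0.1012 -0.3958  1.0763  0.0002  2.0637] F [ 0.3409 -0.6286  0.8432] op 84.8
tilt y-axis [-0.0019  0.0017 -1.    ]
units [0.0066 0.6184 0.0144] dist 0.12372591674489576
```

View pics/w1.png

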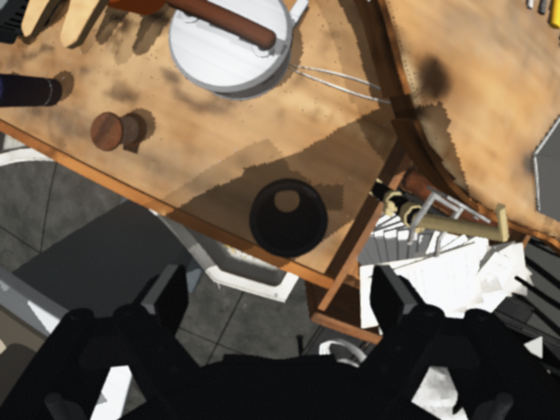

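```bash
cat >> h.py <<'E'
from scipy.optimize import least_squares
def fitcirc(d,uv,z,r,fish=True,x0=None):
    P=atz(d,uv,z,fish)[:,:2]
    f=lambda p:np.hypot(P[:,0]-p[0],P[:,1]-p[1])-r
    s=least_squares(f,P.mean(0) if x0 is None else x0);s2=least_squares(lambda p:np.hypot(P[:,0]-p[0],P[:,1]-p[1])-p[2],[*P.mean(0),r])
    print("fixed r",s.x,"rms mm",1e3*np.sqrt(np.mean(s.fun**2)),"free r",s2.x);return s.x
def ringedge(d,c,z,r,fish=True,band=.006,n=72,sign=None,name=None):
    """find strongest radial gradient near predicted circle; returns uv"""
    g=cv2.GaussianBlur(cv2.cvtColor(d["image"],cv2.COLOR_BGR2GRAY),(3,3),0).astype(np.float32)
    out=[];rr=np.arange(r-band,r+band,.0003)
    for a in np.linspace(0,2*np.pi,n,endpoint=False):
        uv=proj(d,np.c_[c[0]+rr*np.cos(a),c[1]+rr*np.sin(a),np.full_like(rr,z)],fish).astype(np.float32)
        v=cv2.remap(g,uv[:,:1],uv[:,1:],cv2.INTER_LINEAR)[:,0];gr=np.gradient(v)
        if sign: gr=gr*sign
        else: gr=abs(gr)
        i=gr.argmax()
        if gr[i]>1 and 2<i<len(rr)-3: out.append(uv[i])
    return np.array(out)
E
python3 - <<'E'
from h import *
d=load("w1")
im=d["image"][160:280,220:360];cv2.imwrite("pics/w1c.png",cv2.resize(im,None,fx=5,fy=5,interpolation=cv2.INTER_CUBIC))
uv=[(250,218),(327,218),(289,179),(289,257)]
fitcirc(d,uv,.07,.03)
E
```

```text
fixed r [ 0.4374 -0.2427] rms mm 0.8818943380104339 free r [ 0.4374 -0.2427  0.0299]
```

View pics/w1c.png

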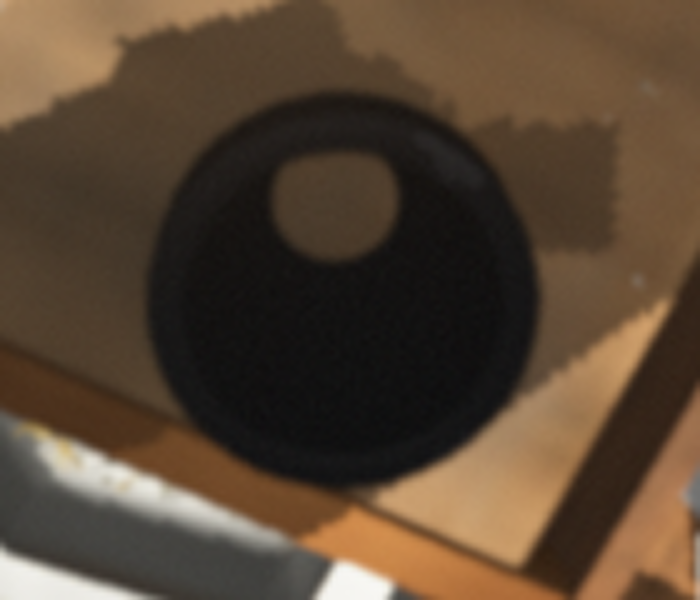

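>>> move_arm(
  plan=[
    [0, 0.05, 0.022, 0, 0, 0, 85],
    [0, 0.06, 0, 0, 0, 0, 85],
    [0, 0.06, 0, 0, 0, 0, 85],
    [0, 0.06, 0, 0, 0, 0, 85],
    [0, 0.06, 0, 0, 0, 0, 85],
    [0, 0.06, 0, 0, 0, 0, 85],
    [0, 0.06, 0, 0, 0, 0, 85],
    [0, 0.06, 0, 0, 0, 0, 85],
    [0, 0.06, 0, 0, 0, 0, 85],
    [0, 0.055, 0, 0, 0, 0, 85],
    [0, 0.035, 0, 0, 0, 0, 85],
    [0, 0, 0, 0, 0, 0, 85],
  ],
)

```text
time_s: 2.28
ee_pos: [0.4357, -0.2452, 0.0359]
tcp_rot: [-0.445, 1.981, -1.976]
contact_force: [-0.3, -0.4, 0.5]
opening: 0.991
```

```bash
python3 -c "
from h import *
snap('wrist','w2')
go((.437,-.2425,.037))"
```

```text
t 2.33 pos [ 0.4364 -0.2454  0.0368] psi -64.74 q [-0.6414  0.2492 -0.5206  0.8028 -0.0001  2.0594] F [ 0.624  -0.7693  0.6871] op 84.8
tilt y-axis [-0.0016  0.0011 -1.    ]
units [-0.009  -0.0011 -0.0116] dist 0.0029422691103655374
```

View pics/w2.png

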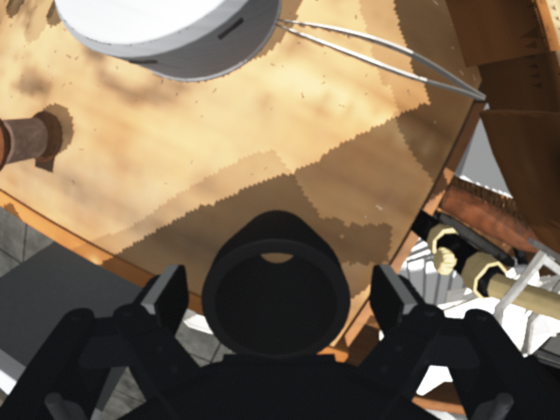

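Run:
```python
from h import *
d=load("w2")
c=fitcirc(d,[(202,297),(349,297),(275,238),(230,346),(322,346)],.07,.03)
uv=ringedge(d,(.4365,-.2435),.07,.03);c=fitcirc(d,uv,.07,.03)
s=manip.sense();Rm=R.from_rotvec(s["tcp_rot"]).as_matrix();print(Rm.T@(np.r_[c,.07]-s["ee_pos"]))
# where does the pad lie: tool points
for y in (-.05,-.03,-.0187-.013,-.013,0):
    print(y,proj(d,[s["ee_pos"]+Rm@np.array([x,y,z]) for x in(-.011,.011) for z in (-.0425,.0425)],True).round(0).tolist())
```

```text
fixed r [ 0.4373 -0.2426] rms mm 1.1916032695197436 free r [ 0.4372 -0.2427  0.0288]
fixed r [ 0.4381 -0.2422] rms mm 1.3298142249241076 free r [ 0.4381 -0.2421  0.0301]
[-0.0029 -0.0332 -0.0022]
-0.05 [[159.0, 305.0], [403.0, 305.0], [169.0, 353.0], [392.0, 353.0]]
-0.03 [[175.0, 279.0], [387.0, 279.0], [182.0, 324.0], [379.0, 324.0]]
-0.0317 [[174.0, 281.0], [388.0, 281.0], [181.0, 326.0], [380.0, 326.0]]
-0.013 [[186.0, 262.0], [375.0, 262.0], [191.0, 303.0], [370.0, 304.0]]
0 [[193.0, 251.0], [368.0, 251.0], [197.0, 290.0], [364.0, 290.0]]
```

>>> move_arm(
  plan=[
    [-0.011, 0, -0.011, 0, 0, 0, 85],
    [0, 0, 0, 0, 0, 0, 55],
    [0, 0, 0, 0, 0, 0, 55],
    [0, 0, 0, 0, 0, 0, 50],
    [0, 0, 0, 0, 0, 0, 50],
    [0, 0, 0, 0, 0, 0, 50],
  ],
  force=35,
)

```text
time_s: 2.83
ee_pos: [0.4389, -0.2425, 0.0388]
tcp_rot: [-0.443, 1.975, -1.977]
contact_force: [-1.3, 1.4, 6.2]
opening: 0.69
```

```bash
python3 -c "
from h import *
snap('wrist','w3')
go((.437,-.2425,.2))"
```

```text
t 2.88 pos [ 0.4389 -0.2425  0.0388] psi -64.67 q [-0.6339  0.2457 -0.52    0.8036  0.0002  2.0656] F [-1.4615  2.139   6.6633] op 59.3
tilt y-axis [ 0.0013 -0.0007 -1.    ]
units [ 0.0079 -0.8061 -0.0032] dist 0.16123861299642472
```

View pics/w3.png

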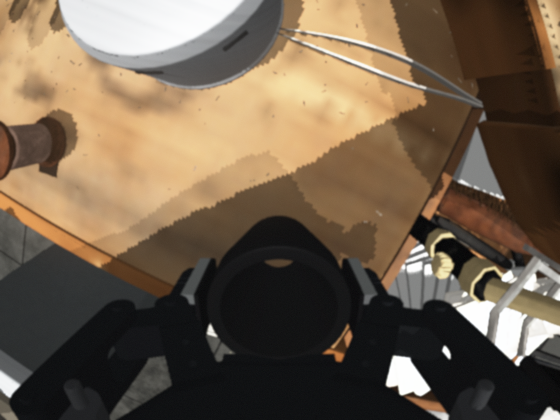

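>>> move_arm(
  plan=[
    [0, -0.03, 0, 0, 0, 0, 50],
    [0, -0.08, 0, 0, 0, 0, 50],
    [0, -0.12, 0, 0, 0, 0, 50],
    [0, -0.12, 0, 0, 0, 0, 50],
    [0, -0.12, 0, 0, 0, 0, 50],
    [0, -0.12, 0, 0, 0, 0, 50],
    [0, -0.12, 0, 0, 0, 0, 50],
    [0, -0.08, 0, 0, 0, 0, 50],
    [-0.03, 0, -0.06, 0, 0, 0, 50],
    [-0.06, 0, -0.12, 0, 0, 0, 50],
    [-0.075, 0, -0.14, 0, 0, 0, 50],
    [-0.075, 0, -0.14, 0, 0, 0, 50],
    [-0.075, 0, -0.14, 0, 0, 0, 50],
    [-0.075, 0, -0.14, 0, 0, 0, 50],
    [-0.075, 0, -0.14, 0, 0, 0, 50],
    [-0.075, 0, -0.14, 0, 0, 0, 50],
    [-0.075, 0, -0.14, 0, 0, 0, 50],
    [-0.075, 0, -0.14, 0, 0, 0, 50],
    [-0.052, 0, -0.106, 0, 0, 0, 50],
    [-0.03, 0, -0.04, 0, 0, 0, 50],
  ],
)

```text
time_s: 4.55
ee_pos: [0.452, 0.0883, 0.1943]
tcp_rot: [-0.45, 1.977, -1.974]
contact_force: [0.1, -0.7, -2.0]
opening: 0.694
```

>>> move_arm(
  plan=[
    [0, 0, 0, 0, 0, 0, 50],
    [0, 0, 0, 0, 0, 0, 50],
    [0, 0, 0, 0, 0, 0, 50],
  ],
)

```text
time_s: 4.8
ee_pos: [0.4536, 0.0845, 0.1951]
tcp_rot: [-0.445, 1.977, -1.978]
contact_force: [0.7, -1.2, -2.1]
opening: 0.69
```

```bash
python3 -c "
from h import *
snap('wrist','w4')
snap('top','t4')
go((.537,.123,.2))"
```

```text
t 4.9 pos [0.454  0.0841 0.1954] psi -64.78 q [ 0.0434  0.0092 -0.416   1.1462 -0.0004  2.7449] F [-0.2851  0.2241 -2.5061] op 58.9
tilt y-axis [-0.0006 -0.0004 -1.    ]
units [-0.4584 -0.0232  0.0011] dist 0.09179059525088697
```

View pics/w4.png

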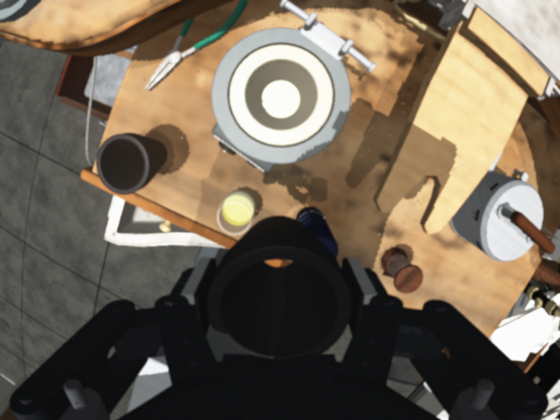

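View pics/t4.png

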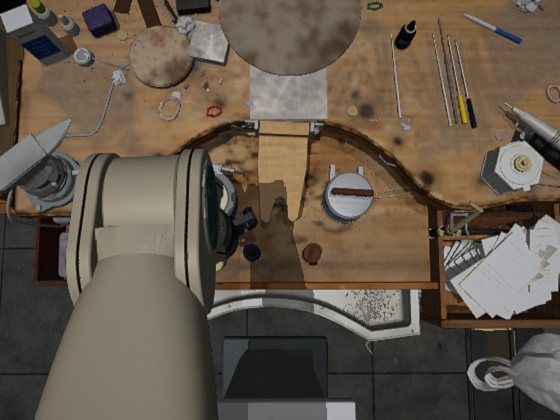

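Run:
```python
from h import *
d=load("w4")
im=d["image"];cv2.imwrite("pics/w4f.png",cv2.resize(im[0:185,190:390],None,fx=4,fy=3.2,interpolation=cv2.INTER_CUBIC))
cv2.imwrite("pics/w4f.png",cv2.resize(im[0:190,190:390],None,fx=3.1,fy=3.1,interpolation=cv2.INTER_CUBIC))
cv2.imwrite("pics/w4c.png",cv2.resize(im[110:210,80:180],None,fx=5,fy=5,interpolation=cv2.INTER_CUBIC))
cv2.imwrite("pics/w4s.png",cv2.resize(im[205:375,180:380],None,fx=3.4,fy=3.4,interpolation=cv2.INTER_CUBIC))
```

```text
(no output)
```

View pics/w4f.png

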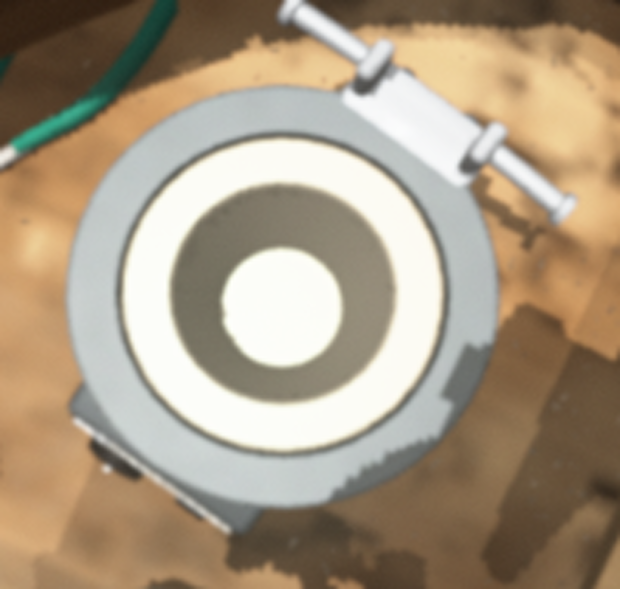

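View pics/w4c.png

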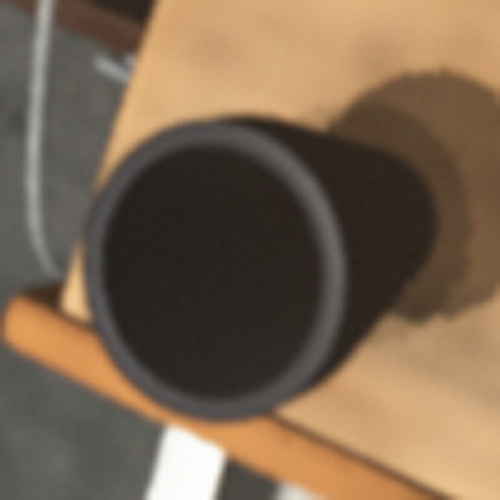

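View pics/w4s.png

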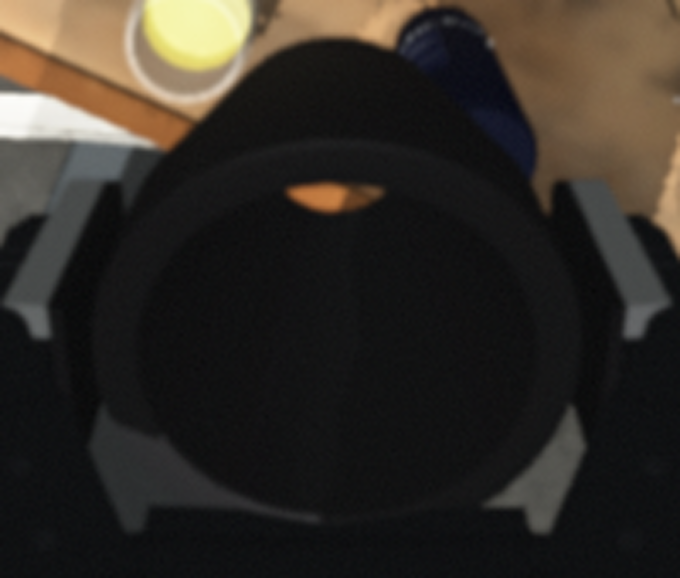

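Run:
```python
from h import *
d=load("w4")
F=lambda L:[(190+a/3.1-.34,b/3.1-.34) for a,b in L]
C=lambda L:[(80+a/5-.4,110+b/5-.4) for a,b in L]
S=lambda L:[(180+a/3.4-.35,205+b/3.4-.35) for a,b in L]
print("mouth");m=fitcirc(d,F([(170,290),(397,295),(282,183),(283,404)]),.085,.02735)
uv=ringedge(d,m,.085,.02735,band=.004,sign=1);m=fitcirc(d,uv,.085,.02735)
print("ring");o=fitcirc(d,F([(66,290),(499,290),(283,85),(283,507)]),.085,.0545)
uv=ringedge(d,m,.085,.042,band=.003);fitcirc(d,uv,.085,.0412)
P=atz(d,F([(291,10),(375,62),(490,145),(566,207)]),.097,True);print("pins",P)
v=P[3]-P[0];print("yaw",np.degrees(np.arctan2(v[0],-v[1])), "mid of inner/outer",P.mean(0))
print("crucible");c=fitcirc(d,C([(84,270),(347,285),(215,120),(225,420)]),.08,.027)
uv=ringedge(d,c,.08,.027,band=.003);c=fitcirc(d,uv,.08,.027)
s=manip.sense();Rm=R.from_rotvec(s["tcp_rot"]).as_matrix()
z=s["ee_pos"][2]-.0388+.07
print("sleeve rim z",z);q=fitcirc(d,S([(93,330),(582,330),(338,137),(150,440),(525,440)]),z,.03)
print("rim in tool",Rm.T@(np.r_[q,z]-s["ee_pos"]))
for r,zz in ((.03,z),(.0241,z)):
  uv=ringedge(d,q,zz,r,band=.003);q=fitcirc(d,uv,zz,r);print("rim in tool",Rm.T@(np.r_[q,z]-s["ee_pos"]))
```

```text
mouth
fixed r [0.5378 0.1228] rms mm 0.6575992692617911 free r [0.5378 0.1228 0.028 ]
fixed r [0.5377 0.1231] rms mm 0.47141959249028764 free r [0.5377 0.1231 0.0278]
ring
fixed r [0.5378 0.1229] rms mm 0.4679116611530189 free r [0.5378 0.1229 0.054 ]
fixed r [0.5383 0.1241] rms mm 0.9883407616424131 free r [0.5377 0.1231 0.0399]
pins [[0.6022 0.1513 0.097 ]
 [0.5986 0.1276 0.097 ]
 [0.5923 0.0943 0.097 ]
 [0.5875 0.0712 0.097 ]]
yaw -10.419635706779758 mid of inner/outer [0.5951 0.1111 0.097 ]
crucible
fixed r [0.4322 0.2247] rms mm 0.5890484447815147 free r [0.4322 0.2246 0.0264]
fixed r [0.4317 0.2248] rms mm 0.6381044149404099 free r [0.4317 0.2248 0.0269]
sleeve rim z 0.2266222737875862
fixed r [0.4533 0.0847] rms mm 2.0722191517485773 free r [0.4534 0.0847 0.0281]
rim in tool [ 0.0004 -0.0312 -0.0008]
fixed r [0.4543 0.0849] rms mm 0.9870976326500295 free r [0.4543 0.085  0.0301]
rim in tool [-0.0006 -0.0312 -0.0006]
fixed r [0.4512 0.0839] rms mm 0.21078629334451182 free r [0.4513 0.0839 0.024 ]
rim in tool [ 0.0026 -0.0312 -0.001 ]
```

Run:
```python
from h import *
d=load("w4")
S=lambda L:np.array([(180+a/3.4-.35,205+b/3.4-.35) for a,b in L])
im=d["image"];g=cv2.resize(im[205:375,180:380],None,fx=4,fy=3.5,interpolation=cv2.INTER_CUBIC)
g=np.clip(g.astype(float)*4,0,255).astype(np.uint8);
s=manip.sense();Rm=R.from_rotvec(s["tcp_rot"]).as_matrix()
for off in ([-.0006,-.0312,-.0006],[.0026,-.0312,-.001],[.001,-.0312,-.0008]):
    gg=cv2.resize(np.clip(im.astype(float)*4,0,255).astype(np.uint8)[205:375,180:380],None,fx=3.4,fy=3.4,interpolation=cv2.INTER_CUBIC)
    for r in(.03,.0241):
        a=np.linspace(0,6.283,200);P=np.array([s["ee_pos"]+Rm@(np.array(off)+[r*np.cos(t),0,r*np.sin(t)]) for t in a])
        u=(proj(d,P,True)-[180,205]+.5)*3.4-.5
        cv2.polylines(gg,[u.round().astype(np.int32)],True,(0,0,255),1)
    cv2.imwrite(f"pics/ov{off[0]}.png",gg)
```

View pics/ov-0.0006.png

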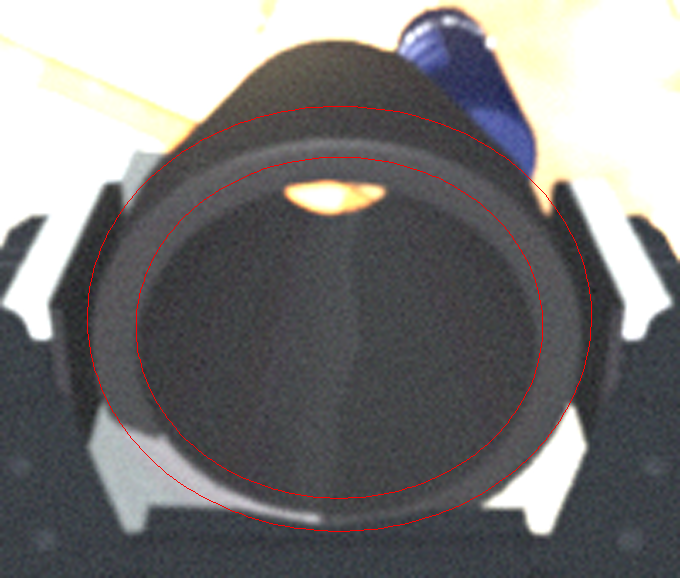

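View pics/ov0.0026.png

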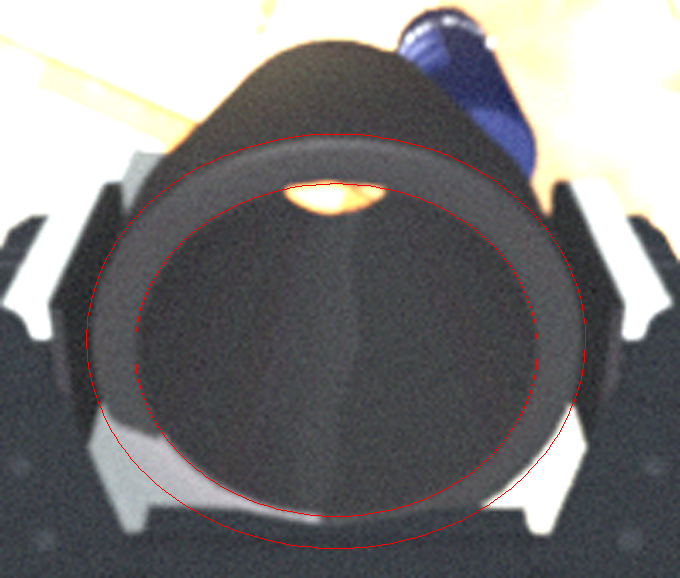

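Run:
```python
from h import *
d=load("w4")
S=lambda L:np.array([(180+a/3.4-.35,205+b/3.4-.35) for a,b in L])
s=manip.sense();Rm=R.from_rotvec(s["tcp_rot"]).as_matrix()
O=S([(338,137),(93,330),(582,330),(570,408),(490,503),(220,168),(455,165)]);I=S([(338,183),(138,330),(540,330),(165,440),(235,495)])
a=np.linspace(0,6.283,400)
def res(p,tilt=True):
    out=[]
    for r,U in((.03,O),(.0241,I)):
        Q=np.array([[r*np.cos(t),0,r*np.sin(t)] for t in a])
        if len(p)>3: Q=R.from_rotvec([p[3],0,p[4]]).apply(Q)
        u=proj(d,s["ee_pos"]+(Q+p[:3])@Rm.T,True)
        for w in U:
            k=np.hypot(*(u-w).T).argmin();t=u[(k+1)%400]-u[k-1];n=np.array([-t[1],t[0]])/np.hypot(*t);out.append((w-u[k])@n)
    return np.array(out)
for x0 in ([0,-.031,0],[0,-.031,0,0,0]):
    r=least_squares(res,x0,diff_step=1e-3,x_scale=[.01,.01,.01]+([.1,.1] if len(x0)>3 else []))
    print(r.x,np.sqrt(np.mean(r.fun**2)))
r=least_squares(lambda p:res([p[0],-.0312,p[1]]),[0.001,0],x_scale=.01,diff_step=1e-2);print(r.x,r.fun)
```

```text
[ 0.0035 -0.0304 -0.0008] 0.868554151435123
[ 0.0036 -0.0304 -0.0006 -0.0317 -0.0079] 0.7742260258833294
[ 0.0031 -0.0008] [ 0.3324 -1.2202 -1.0856 -0.9485 -0.9026 -1.5778 -0.7311  1.3878  0.0946
  1.0949  0.4335 -0.1142]
```

>>> move_arm(
  plan=[
    [-0.07, 0, 0.007, 0, 0, 0, 50],
    [-0.11, 0, 0, 0, 0, 0, 50],
    [-0.11, 0, 0, 0, 0, 0, 50],
    [-0.11, 0, 0, 0, 0, 0, 50],
    [-0.072, 0, 0, 0, 0, 0, 50],
    [0, 0.06, 0, 0, 0, 0, 50],
    [0, 0.09, 0, 0, 0, 0, 50],
    [0, 0.09, 0, 0, 0, 0, 50],
    [0, 0.08, 0, 0, 0, 0, 50],
    [0, 0.055, 0, 0, 0, 0, 50],
    [0, 0, 0, 0, 0, 0, 50],
    [0, 0, 0, 0, 0, 0, 50],
  ],
)

```text
time_s: 5.9
ee_pos: [0.539, 0.1235, 0.1199]
tcp_rot: [-0.446, 1.978, -1.978]
contact_force: [0.1, -1.5, -1.0]
opening: 0.692
```

```bash
python3 -c "
from h import *
snap('wrist','w5')
snap('scene','s5',(160,130,360,310),3.3)
go((.540,.123,.089))"
```

```text
t 6.0 pos [0.5408 0.124  0.1216] psi -64.72 q [ 0.1089  0.2345 -0.3249  1.0098 -0.      2.8092] F [-0.4425 -0.1132 -1.5491] op 59.2
tilt y-axis [ 0.0016  0.0001 -1.    ]
units [0.006  0.1632 0.0028] dist 0.03266754176210556
```

View pics/w5.png

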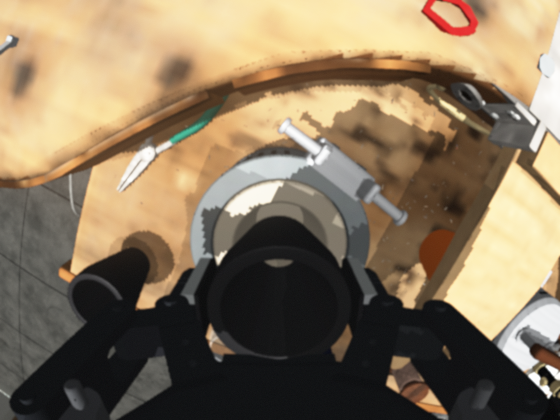

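View pics/s5.png

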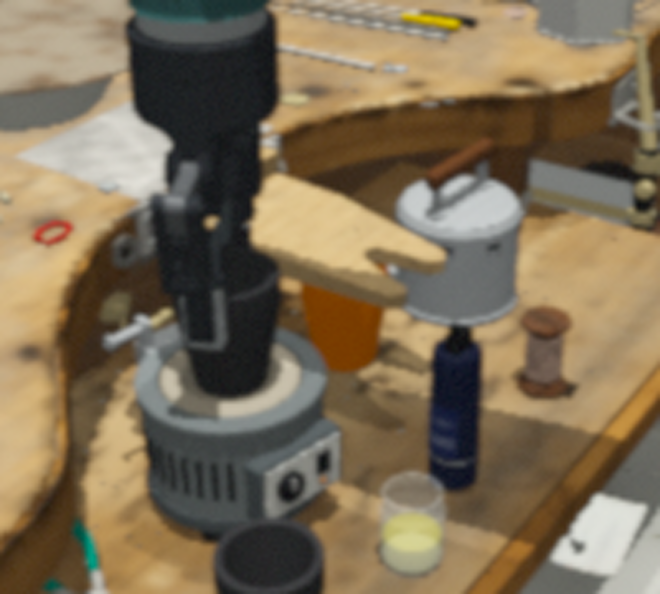

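Run:
```python
from h import *
for n,fish in(("s5",False),("w5",True)):
    d=load(n);im=np.clip(d["image"].astype(float)*2.5,0,255).astype(np.uint8)
    a=np.linspace(0,6.283,100)
    x0,y0,x1,y1=(195,190,265,265) if not fish else (180,160,380,370)
    k=8 if not fish else 2.8
    g=cv2.resize(im[y0:y1,x0:x1],None,fx=k,fy=k,interpolation=cv2.INTER_CUBIC)
    for (cx,cy,z,r,col) in [(.5378,.1229,.085,.02735,(0,255,0)),(.5378,.1229,.085,.0545,(0,255,0)),(.5378,.1229,.0825,.021,(0,0,255)),(.5378,.1229,.1525,.03,(255,0,255)),(.5378,.1229,.1525,.0241,(255,0,255))]:
        P=np.c_[cx+r*np.cos(a),cy+r*np.sin(a),np.full(100,z)]
        u=(proj(d,P,fish)-[x0,y0]+.5)*k-.5
        cv2.polylines(g,[u.round().astype(np.int32)],True,col,1)
    cv2.imwrite(f"pics/{n}o.png",g)
```

```text
(no output)
```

View pics/s5o.png

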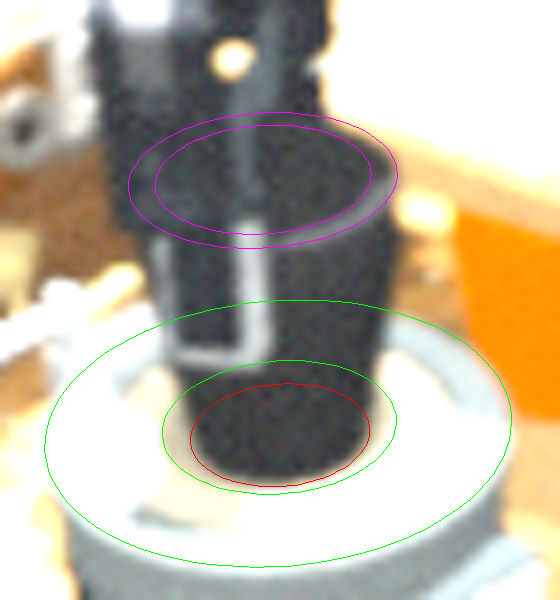

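View pics/w5o.png

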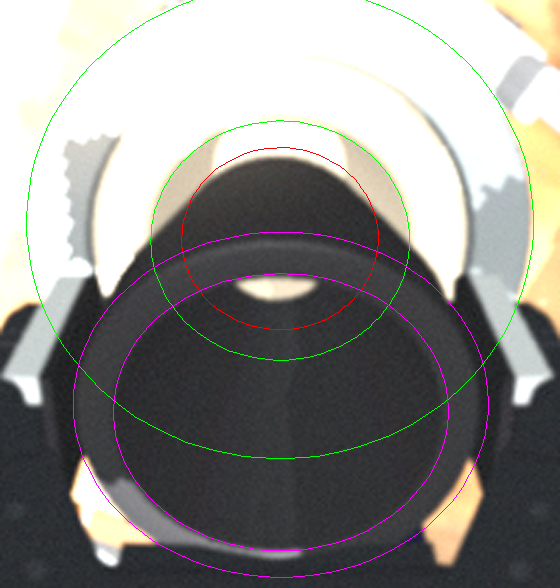

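>>> move_arm(
  plan=[
    [-0.006, 0.02, 0.001, 0, 0, 0, 50],
    [0, 0.03, 0, 0, 0, 0, 50],
    [0, 0.03, 0, 0, 0, 0, 50],
    [0, 0.02, 0, 0, 0, 0, 50],
    [0, 0.01, 0, 0, 0, 0, 50],
    [0, 0, 0, 0, 0, 0, 50],
    [0, 0, 0, 0, 0, 0, 50],
  ],
)

```text
time_s: 6.58
ee_pos: [0.5411, 0.1246, 0.0984]
tcp_rot: [-0.445, 1.977, -1.977]
contact_force: [-0.1, 0.5, -2.6]
opening: 0.691
```

```bash
python3 -c "
from h import *
snap('wrist','w6',(180,160,380,370),2.8)
go((.540,.123,.089))
print(manip.sense()['ft_torque'])"
```

```text
t 6.63 pos [0.5413 0.1246 0.0987] psi -64.69 q [ 0.1099  0.2597 -0.3466  0.9645 -0.      2.8097] F [ 0.6998  0.5847 -2.1247] op 59.0
tilt y-axis [ 0. -0. -1.]
units [0.0095 0.0486 0.0044] dist 0.00994331097638928
[ 0.0267 -0.0571  0.0227]
```

View pics/w6.png

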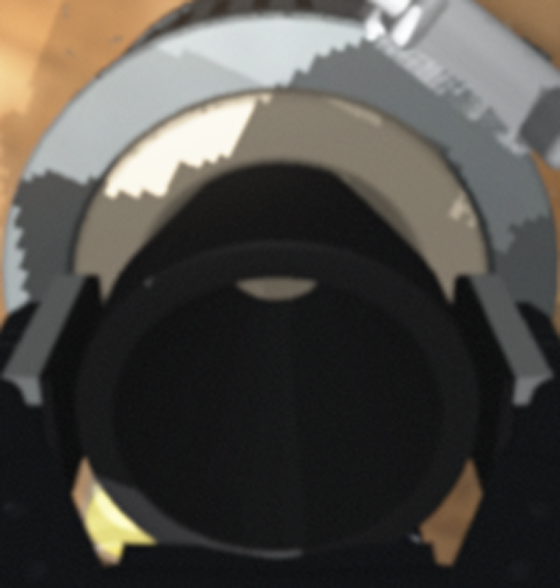

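>>> move_arm(
  plan=[
    [0, 0.01, 0, 0, 0, 0, 50],
    [0, 0.01, 0, 0, 0, 0, 50],
    [0, 0.008, 0, 0, 0, 0, 50],
    [0, 0, 0, 0, 0, 0, 50],
    [0, 0, 0, 0, 0, 0, 50],
  ],
)

```text
time_s: 7.05
ee_pos: [0.5411, 0.1244, 0.0929]
tcp_rot: [-0.444, 1.977, -1.977]
contact_force: [0.4, -1.4, -2.8]
opening: 0.694
```

```bash
python3 -c "
from h import *
go((.540,.123,.089))
print(manip.sense()['ft_torque'])"
```

```text
t 7.05 pos [0.5411 0.1244 0.0929] psi -64.69 q [ 0.1098  0.2657 -0.3527  0.9529 -0.0003  2.8096] F [ 0.3514 -1.3855 -2.7545] op 59.3
tilt y-axis [-0.0004 -0.0004 -1.    ]
units [0.008  0.0195 0.0041] dist 0.004290337551054166
[-0.2112  0.0655  0.0477]
```

>>> move_arm(
  plan=[
    [0, 0.005, 0, 0, 0, 0, 50],
    [0, 0.005, 0, 0, 0, 0, 50],
    [0, 0, 0, 0, 0, 0, 50],
  ],
)

```text
time_s: 7.3
ee_pos: [0.5412, 0.1242, 0.0911]
tcp_rot: [-0.444, 1.976, -1.978]
contact_force: [-1.4, -3.2, -0.8]
opening: 0.692
```

>>> move_arm(
  plan=[
    [0, 0, 0, 0, 0, 0, 50],
  ],
)

```text
time_s: 7.38
ee_pos: [0.5412, 0.1242, 0.0912]
tcp_rot: [-0.444, 1.976, -1.978]
contact_force: [-0.3, -2.4, 0.3]
opening: 0.692
```

>>> move_arm(
  plan=[
    [0.002, 0, 0.0025, 0, 0, 0, 50],
    [0, 0, 0, 0, 0, 0, 50],
    [0, 0, 0, 0, 0, 0, 50],
  ],
)

```text
time_s: 7.63
ee_pos: [0.5412, 0.1241, 0.0911]
tcp_rot: [-0.444, 1.977, -1.976]
contact_force: [-0.8, -0.5, -1.7]
opening: 0.69
```

>>> move_arm(
  plan=[
    [0, 0, 0, 0, 0, 0, 50],
  ],
)

```text
time_s: 7.72
ee_pos: [0.5412, 0.1241, 0.0911]
tcp_rot: [-0.444, 1.977, -1.976]
contact_force: [-0.5, -0.8, -1.8]
opening: 0.693
```

Good, side force gone. Continue down.

>>> move_arm(
  plan=[
    [0, 0.005, 0, 0, 0, 0, 50],
    [0, 0, 0, 0, 0, 0, 50],
    [0, 0, 0, 0, 0, 0, 50],
  ],
)

```text
time_s: 7.97
ee_pos: [0.5411, 0.124, 0.09]
tcp_rot: [-0.444, 1.977, -1.977]
contact_force: [-0.8, -1.8, -1.2]
opening: 0.7
```

>>> move_arm(
  plan=[
    [0, 0, 0, 0, 0, 0, 50],
  ],
)

```text
time_s: 8.05
ee_pos: [0.541, 0.1239, 0.09]
tcp_rot: [-0.444, 1.977, -1.977]
contact_force: [-2.1, -2.2, -1.1]
opening: 0.694
```

>>> move_arm(
  plan=[
    [0.003, 0, 0.002, 0, 0, 0, 50],
    [0, 0.005, 0, 0, 0, 0, 50],
    [0, 0, 0, 0, 0, 0, 50],
    [0, 0, 0, 0, 0, 0, 50],
  ],
)

```text
time_s: 8.38
ee_pos: [0.5409, 0.1237, 0.0892]
tcp_rot: [-0.444, 1.977, -1.976]
contact_force: [0.0, 0.5, -0.4]
opening: 0.693
```

>>> move_arm(
  plan=[
    [0, 0, 0, 0, 0, 0, 50],
  ],
)

```text
time_s: 8.47
ee_pos: [0.5409, 0.1237, 0.0893]
tcp_rot: [-0.443, 1.977, -1.976]
contact_force: [-0.4, 1.5, -0.2]
opening: 0.69
```

>>> move_arm(
  plan=[
    [0, 0.004, 0, 0, 0, 0, 50],
    [0, 0, 0, 0, 0, 0, 50],
    [0, 0, 0, 0, 0, 0, 50],
  ],
)

```text
time_s: 8.72
ee_pos: [0.5409, 0.1237, 0.0885]
tcp_rot: [-0.444, 1.977, -1.976]
contact_force: [-0.4, 1.1, 0.5]
opening: 0.69
```

>>> move_arm(
  plan=[
    [0, 0, 0, 0, 0, 0, 50],
  ],
)

```text
time_s: 8.8
ee_pos: [0.5409, 0.1237, 0.0885]
tcp_rot: [-0.444, 1.977, -1.976]
contact_force: [-1.3, 2.1, 0.6]
opening: 0.697
```

>>> move_arm(
  plan=[
    [-0.001, 0, -0.001, 0, 0, 0, 58],
    [0, 0, 0, 0, 0, 0, 62],
    [0, 0, 0, 0, 0, 0, 66],
    [0, 0, 0, 0, 0, 0, 72],
    [0, 0, 0, 0, 0, 0, 75],
  ],
)

```text
time_s: 9.22
ee_pos: [0.5411, 0.1234, 0.0884]
tcp_rot: [-0.443, 1.976, -1.977]
contact_force: [1.0, 0.1, 0.1]
opening: 0.877
```

```bash
python3 -c "
from h import *
snap('wrist','w7',(180,160,380,370),2.8)
go((.540,.123,.2))
print(manip.sense()['ft_torque'])"
```

```text
t 9.27 pos [0.5411 0.1235 0.0884] psi -64.70 q [ 0.108   0.2696 -0.3584  0.9424 -0.0003  2.808 ] F [-0.3723  0.1447  0.194 ] op 74.9
tilt y-axis [ 0.0004 -0.0003 -1.    ]
units [ 0.0057 -0.5579 -0.    ] dist 0.11159481601302786
[ 0.0284 -0.0354 -0.0139]
```

View pics/w7.png

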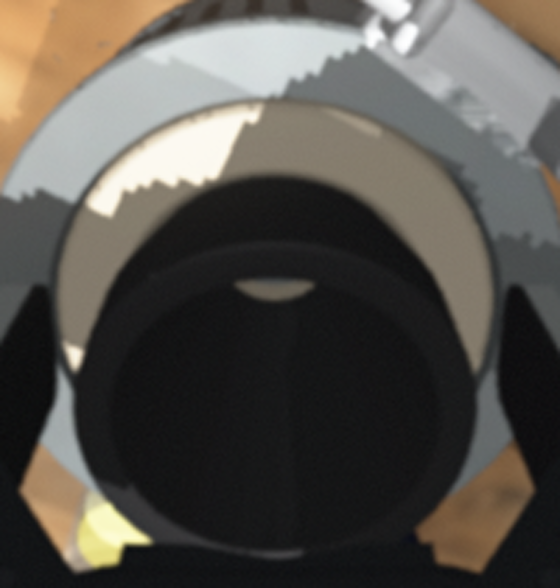

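>>> move_arm(
  plan=[
    [0, -0.03, 0, 0, 0, 0, 75],
    [0, -0.08, 0, 0, 0, 0, 75],
    [0, -0.08, 0, 0, 0, 0, 75],
    [0, -0.047, 0, 0, -0.0366, 0, 75],
    [0, -0.047, 0, 0, -0.0366, 0, 75],
    [0, -0.047, 0, 0, -0.0366, 0, 75],
    [0, -0.047, 0, 0, -0.0366, 0, 75],
    [0, -0.047, 0, 0, -0.0366, 0, 75],
    [0, -0.047, 0, 0, -0.0366, 0, 75],
    [0, -0.047, 0, 0, -0.0366, 0, 75],
    [0, -0.047, 0, 0, -0.0366, 0, 75],
    [0, 0, 0, 0, 0, 0, 75],
  ],
)

```text
time_s: 10.27
ee_pos: [0.5424, 0.1238, 0.2042]
tcp_rot: [-1.1, 1.357, -1.362]
contact_force: [1.2, -0.5, 0.5]
opening: 0.88
```

```bash
python3 -c "
from h import *
snap('wrist','w8')
go((.432,.2248,.16),-12)"
```

```text
t 10.32 pos [0.5419 0.1237 0.203 ] psi -12.12 q [ 0.1082  0.1693 -0.2221  1.1764 -0.0001  1.8905] F [-0.2108 -0.5756  0.4252] op 74.7
tilt y-axis [ 0.003   0.0002 -1.    ]
units [-0.3787  0.2136 -0.644 ] dist 0.15541103223639702
turn units -0.0006577207756036133
```

View pics/w8.png

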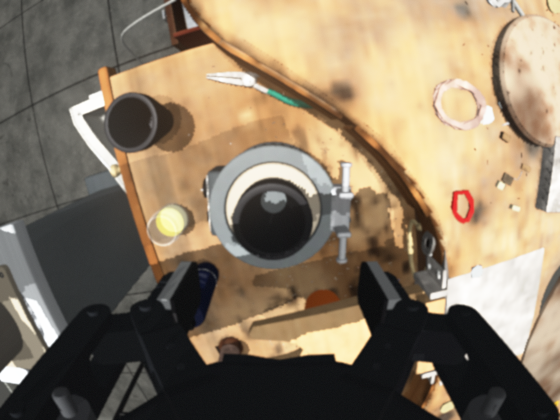

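Run:
```python
from h import *
d=load("w8");im=d["image"]
cv2.imwrite("pics/w8f.png",cv2.resize(np.clip(im[135:275,195:365].astype(float)*1.6,0,255).astype(np.uint8),None,fx=4.2,fy=4.2,interpolation=cv2.INTER_CUBIC))
m=(.5378,.1229)
print("ring out");fitcirc(d,ringedge(d,m,.085,.0545,band=.004),.085,.0545)
print("ring in");fitcirc(d,ringedge(d,m,.085,.042,band=.002),.085,.0412)
print("rim");fitcirc(d,ringedge(d,m,.12,.03,band=.004,sign=1),.12,.03)
print("rim inner");fitcirc(d,ringedge(d,m,.12,.0241,band=.003,sign=1),.12,.0241)
print("cruc");fitcirc(d,ringedge(d,(.432,.2248),.08,.027,band=.004,sign=1),.08,.027)
```

```text
ring out
fixed r [0.5375 0.1227] rms mm 1.246010743523635 free r [0.5375 0.1228 0.0544]
ring in
fixed r [0.5375 0.1218] rms mm 0.6561872851635344 free r [0.5376 0.1222 0.0415]
rim
fixed r [0.538  0.1239] rms mm 0.8609171427802836 free r [0.538  0.124  0.0302]
rim inner
fixed r [0.538  0.1233] rms mm 0.5968389553357405 free r [0.5381 0.1233 0.0244]
cruc
fixed r [0.433  0.2249] rms mm 0.9242555113598815 free r [0.4331 0.2248 0.0272]
```

View pics/w8f.png

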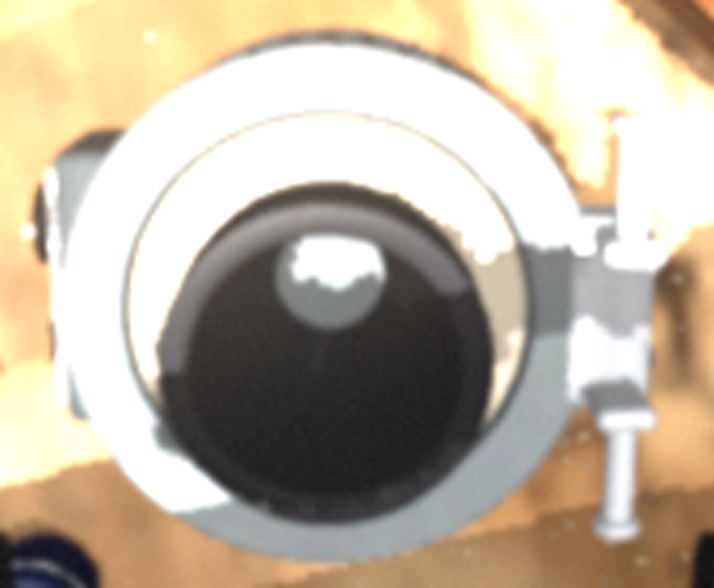

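>>> move_arm(
  plan=[
    [-0.04, 0, -0.06, 0, 0, 0, 80],
    [-0.07, 0, -0.12, 0, 0, 0, 80],
    [-0.07, 0, -0.12, 0, 0, 0, 80],
    [-0.07, 0, -0.12, 0, 0, 0, 80],
    [-0.07, 0, -0.12, 0, 0, 0, 80],
    [-0.059, 0.03, -0.104, 0, 0, 0, 80],
    [0, 0.08, 0, 0, 0, 0, 80],
    [0, 0.1, 0, 0, 0, 0, 80],
    [0, 0.1, 0, 0, 0, 0, 80],
    [0, 0.1, 0, 0, 0, 0, 80],
    [0, 0.1, 0, 0, 0, 0, 80],
    [0, 0.1, 0, 0, 0, 0, 80],
    [0, 0.09, 0, 0, 0, 0, 80],
    [0, 0.06, 0, 0, 0, 0, 80],
    [0, 0, 0, 0, 0, 0, 80],
    [0, 0, 0, 0, 0, 0, 80],
  ],
)

```text
time_s: 11.65
ee_pos: [0.4287, 0.2243, 0.0485]
tcp_rot: [-1.106, 1.364, -1.362]
contact_force: [-0.1, -0.0, -0.6]
opening: 0.94
```

```bash
python3 -c "
from h import *
d=snap('wrist','w9',(160,190,400,370),3.3)
go((.4325,.2248,.049),-12)
fitcirc(d,ringedge(d,(.4325,.2248),.08,.027,band=.003,sign=-1),.08,.027)
fitcirc(d,ringedge(d,(.4325,.2248),.08,.022,band=.003,sign=1),.08,.022)
"
```

```text
t 11.7 pos [0.4299 0.2246 0.0495] psi -12.03 q [ 0.348   0.2067 -0.5429  0.8221  0.0001  2.1287] F [-0.0685 -0.4206  0.8239] op 80.3
tilt y-axis [-0.0009 -0.0002 -1.    ]
units [-0.0035  0.0023  0.0124] dist 0.002617113666484861
turn units -0.00014042199296165038
fixed r [0.4318 0.2246] rms mm 0.7621063451664181 free r [0.4317 0.2242 0.0278]
fixed r [0.4317 0.2257] rms mm 0.3024348548826385 free r [0.4317 0.2255 0.0223]
```

View pics/w9.png

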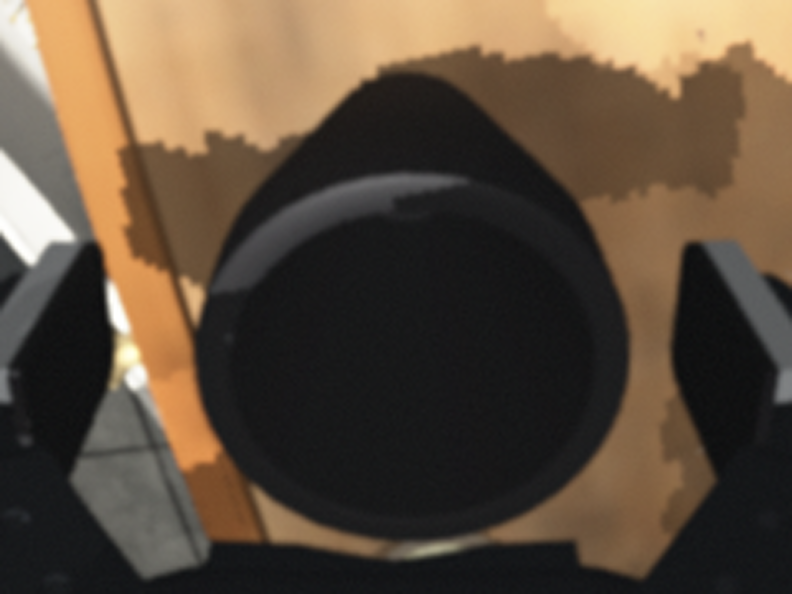

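>>> move_arm(
  plan=[
    [0, 0, 0.01, 0, 0, 0, 80],
    [0, 0, 0, 0, 0, 0, 45],
    [0, 0, 0, 0, 0, 0, 45],
    [0, 0, 0, 0, 0, 0, 45],
    [0, 0, 0, 0, 0, 0, 45],
    [0, 0, 0, 0, 0, 0, 45],
    [0, 0, 0, 0, 0, 0, 45],
  ],
  force=35,
)

```text
time_s: 12.28
ee_pos: [0.4333, 0.2245, 0.0507]
tcp_rot: [-1.101, 1.361, -1.361]
contact_force: [-1.6, -0.0, 5.6]
opening: 0.623
```

```bash
python3 -c "
from h import *
d=snap('wrist','w10',(160,190,400,370),3.3)
go((.4325,.2248,.24),-12)
fitcirc(d,ringedge(d,(.4325,.2248),.08,.027,band=.003,sign=-1),.08,.027)
fitcirc(d,ringedge(d,(.4325,.2248),.08,.022,band=.003,sign=1),.08,.022)
"
```

```text
t 12.33 pos [0.4333 0.2245 0.0507] psi -11.99 q [ 0.3453  0.208  -0.5378  0.8232  0.0004  2.1254] F [-1.6091 -0.5484  6.2465] op 53.3
tilt y-axis [ 0.0016  0.001  -1.    ]
units [-0.0017 -0.9463 -0.0031] dist 0.18926111069847948
turn units 4.7514293082873135e-05
fixed r [0.4335 0.2246] rms mm 0.5672040511451192 free r [0.4335 0.2245 0.0272]
fixed r [0.4338 0.2254] rms mm 0.41570893984244695 free r [0.4338 0.2253 0.0223]
```

View pics/w10.png

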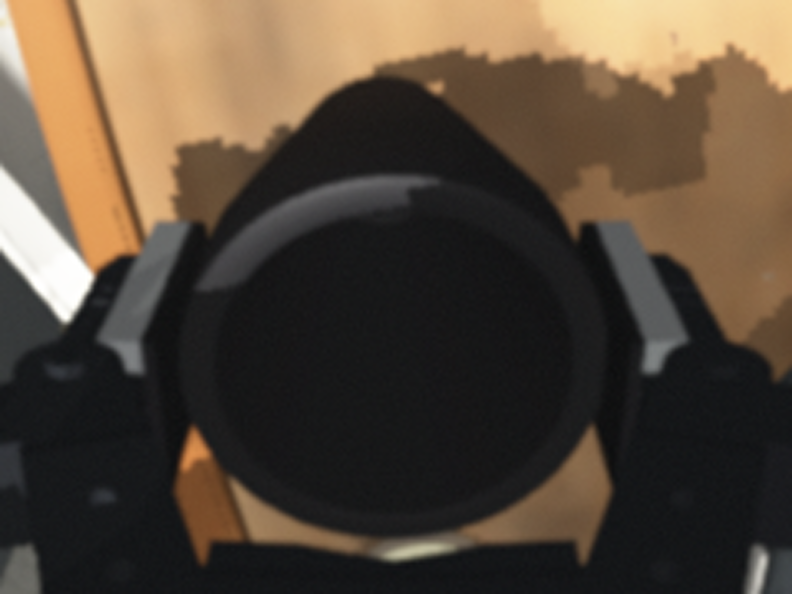

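>>> move_arm(
  plan=[
    [0, -0.03, 0, 0, 0, 0, 45],
    [0, -0.08, 0, 0, 0, 0, 45],
    [0, -0.12, 0, 0, 0, 0, 45],
    [0, -0.13, 0, 0, 0, 0, 45],
    [0, -0.13, 0, 0, 0, 0, 45],
    [0, -0.13, 0, 0, 0, 0, 45],
    [0, -0.085, 0, 0, 0, 0, 45],
    [0.03, -0.04, 0.05, 0, 0, 0, 45],
    [0.065, 0, 0.1, 0, 0, 0, 45],
    [0.075, 0, 0.12, 0, 0, 0, 45],
    [0.075, 0, 0.12, 0, 0, 0, 45],
    [0.07, 0, 0.11, 0, 0, 0, 45],
    [0.05, 0, 0.08, 0, 0, 0, 45],
    [0.024, 0, 0.035, 0, 0, 0, 45],
    [0, 0, 0, 0, 0, 0, 45],
    [0, 0.05, 0, 0, 0, 0, 45],
    [0, 0.07, 0, 0, 0, 0, 45],
    [0, 0.05, 0, 0, 0, 0, 45],
    [0, 0, 0, 0, 0, 0, 45],
    [0, 0, 0, 0, 0, 0, 45],
  ],
)

```text
time_s: 14.0
ee_pos: [0.5349, 0.123, 0.1632]
tcp_rot: [-1.106, 1.363, -1.36]
contact_force: [-0.3, 0.6, -2.7]
opening: 0.62
```

```bash
python3 -c "
from h import *
d=snap('wrist','w11',(160,100,400,370),2.2)
snap('scene','s11',(180,150,320,280),4.5)
go((.5374,.1228,.1257),-12)
"
```

```text
t 14.1 pos [0.5365 0.123  0.1648] psi -11.93 q [ 0.1078  0.1898 -0.2819  1.0989  0.0001  1.8869] F [ 0.2611 -0.1529 -1.5018] op 52.9
tilt y-axis [ 0.0001  0.0001 -1.    ]
units [-0.0001  0.1954  0.0047] dist 0.03908930383142215
turn units 0.00036561161007516596
```

View pics/w11.png

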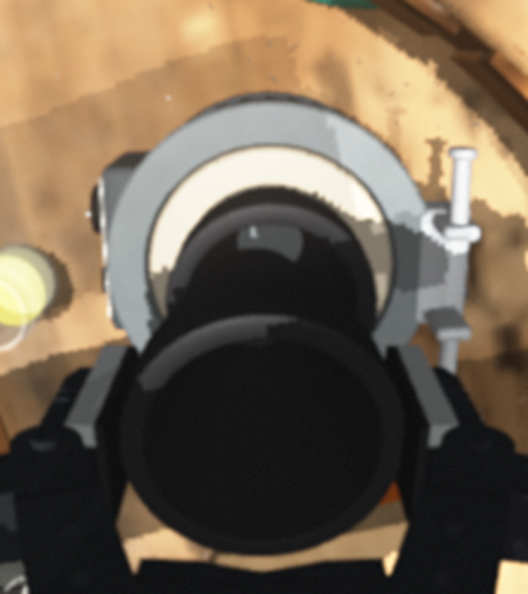

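View pics/s11.png

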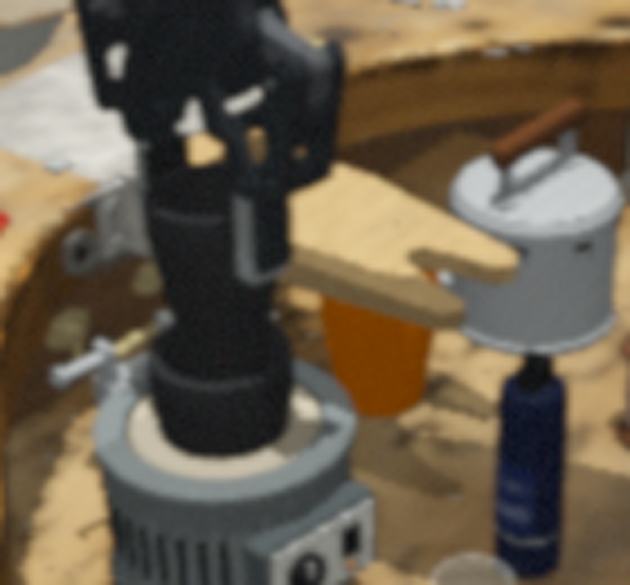

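>>> move_arm(
  plan=[
    [0, 0.02, 0.008, 0, 0, 0, 45],
    [0, 0.04, 0, 0, 0, 0, 45],
    [0, 0.04, 0, 0, 0, 0, 45],
    [0, 0.03, 0, 0, 0, 0, 45],
    [0, 0.02, 0, 0, 0, 0, 45],
    [0, 0.005, 0, 0, 0, 0, 45],
    [0, 0, 0, 0, 0, 0, 45],
    [0, 0, 0, 0, 0, 0, 45],
  ],
)

```text
time_s: 14.77
ee_pos: [0.5381, 0.1221, 0.1334]
tcp_rot: [-1.103, 1.362, -1.361]
contact_force: [0.3, 0.4, -1.9]
opening: 0.619
```

```bash
python3 -c "
from h import *
d=snap('wrist','w12',(160,100,400,370),2.2)
go((.5374,.1228,.1257),-12)
print(manip.sense()['ft_torque'])
"
```

```text
t 14.82 pos [0.5382 0.1221 0.1336] psi -11.98 q [ 0.106   0.2196 -0.3161  1.0354  0.      1.8859] F [-0.0173  0.999  -2.0079] op 52.9
tilt y-axis [-0.0003 -0.     -1.    ]
units [-0.0025  0.0394 -0.0047] dist 0.007954730086433166
turn units 9.295320430123945e-05
[ 0.0502 -0.0515 -0.015 ]
```

View pics/w12.png

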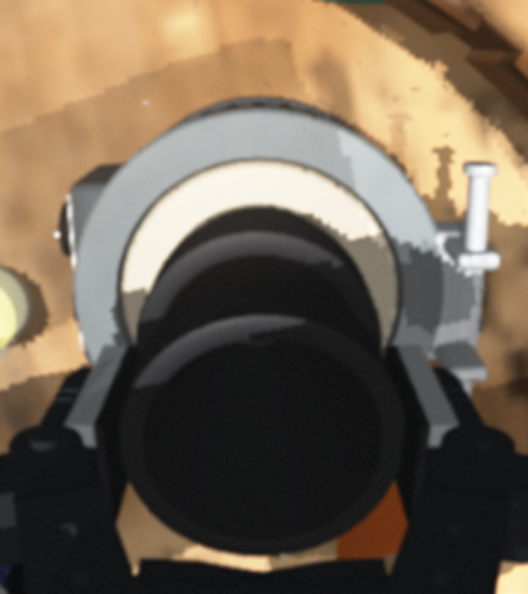

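>>> move_arm(
  plan=[
    [0, 0.008, 0, 0, 0, 0, 45],
    [0, 0.007, 0, 0, 0, 0, 45],
    [0, 0, 0, 0, 0, 0, 45],
    [0, 0, 0, 0, 0, 0, 45],
  ],
)

```text
time_s: 15.15
ee_pos: [0.5384, 0.1221, 0.1306]
tcp_rot: [-1.103, 1.361, -1.362]
contact_force: [0.8, 0.1, -2.4]
opening: 0.619
```

>>> move_arm(
  plan=[
    [0, 0.005, 0, 0, 0, 0, 45],
    [0, 0, 0, 0, 0, 0, 45],
    [0, 0, 0, 0, 0, 0, 45],
  ],
)

```text
time_s: 15.4
ee_pos: [0.5385, 0.1222, 0.1296]
tcp_rot: [-1.103, 1.361, -1.362]
contact_force: [0.8, 0.1, -1.6]
opening: 0.62
```

>>> move_arm(
  plan=[
    [0, 0, 0, 0, 0, 0, 45],
  ],
)

```text
time_s: 15.48
ee_pos: [0.5385, 0.1221, 0.1297]
tcp_rot: [-1.103, 1.361, -1.362]
contact_force: [0.8, -0.0, -2.4]
opening: 0.621
```

>>> move_arm(
  plan=[
    [0, 0.006, 0, 0, 0, 0, 45],
    [0, 0, 0, 0, 0, 0, 45],
    [0, 0, 0, 0, 0, 0, 45],
  ],
)

```text
time_s: 15.73
ee_pos: [0.5386, 0.1222, 0.1284]
tcp_rot: [-1.102, 1.361, -1.362]
contact_force: [0.7, -0.2, -1.0]
opening: 0.623
```

>>> move_arm(
  plan=[
    [0, 0.005, 0, 0, 0, 0, 45],
    [0, 0, 0, 0, 0, 0, 45],
    [0, 0, 0, 0, 0, 0, 45],
  ],
)

```text
time_s: 15.98
ee_pos: [0.5386, 0.1222, 0.1275]
tcp_rot: [-1.102, 1.361, -1.362]
contact_force: [1.5, -0.5, 0.2]
opening: 0.619
```

>>> move_arm(
  plan=[
    [0, 0, 0, 0, 0, 0, 45],
  ],
)

```text
time_s: 16.07
ee_pos: [0.5386, 0.1222, 0.1275]
tcp_rot: [-1.102, 1.361, -1.362]
contact_force: [1.1, 0.4, -1.3]
opening: 0.623
```

>>> move_arm(
  plan=[
    [0, 0.004, 0.002, 0, 0, 0, 45],
    [0, 0, 0, 0, 0, 0, 45],
    [0, 0, 0, 0, 0, 0, 45],
    [0, 0, 0, 0, 0, 0, 45],
  ],
)

```text
time_s: 16.4
ee_pos: [0.5388, 0.1221, 0.1266]
tcp_rot: [-1.103, 1.362, -1.361]
contact_force: [1.2, -0.0, -0.6]
opening: 0.619
```

>>> move_arm(
  plan=[
    [0, 0, 0, 0, 0, 0, 45],
  ],
)

```text
time_s: 16.48
ee_pos: [0.5387, 0.1221, 0.1266]
tcp_rot: [-1.103, 1.362, -1.361]
contact_force: [1.5, 0.2, 0.3]
opening: 0.618
```

>>> move_arm(
  plan=[
    [0, 0.003, 0.003, 0, 0, 0, 45],
    [0, 0, 0, 0, 0, 0, 45],
    [0, 0, 0, 0, 0, 0, 45],
    [0, 0, 0, 0, 0, 0, 45],
  ],
)

```text
time_s: 16.82
ee_pos: [0.5389, 0.1221, 0.1258]
tcp_rot: [-1.104, 1.362, -1.361]
contact_force: [-0.6, 0.7, 1.9]
opening: 0.621
```

>>> move_arm(
  plan=[
    [0, 0, 0, 0, 0, 0, 45],
  ],
)

```text
time_s: 16.9
ee_pos: [0.5389, 0.122, 0.1258]
tcp_rot: [-1.103, 1.362, -1.361]
contact_force: [-1.0, 0.6, 1.9]
opening: 0.619
```

```bash
python3 -c "
from h import *
print(manip.sense()['contact_force'],manip.sense()['ft_torque'])
"
```

```text
[-0.9684  0.5946  1.8598] [0.2808 0.2074 0.0015]
```

>>> move_arm(
  plan=[
    [0, -0.002, 0, 0, 0, 0, 53],
    [0, 0, 0, 0, 0, 0, 56],
    [0, 0, 0, 0, 0, 0, 61],
    [0, 0, 0, 0, 0, 0, 68],
    [0, 0, 0, 0, 0, 0, 76],
    [0, -0.03, 0, 0, 0, 0, 80],
    [0, -0.08, 0, 0, 0, 0, 80],
    [0, -0.1, 0, 0, 0, 0, 80],
    [0, -0.1, 0, 0, 0, 0, 80],
    [0, -0.06, 0, 0, 0, 0, 80],
    [0, 0, 0, 0, 0, 0, 80],
  ],
)

```text
time_s: 17.82
ee_pos: [0.5418, 0.1221, 0.204]
tcp_rot: [-1.097, 1.357, -1.364]
contact_force: [-0.6, -0.0, 0.3]
opening: 0.936
```

```bash
python3 -c "
from h import *
d=snap('wrist','w13',(160,100,400,370),2.2)
snap('scene','s13',(180,150,320,280),4.5)
go((.543,-.1435,.2),-4)
d=load('w13');m=(.538,.1229)
for z,r in((.155,.027),(.155,.022),(.12,.03),(.085,.0545)):
  fitcirc(d,ringedge(d,m,z,r,band=.003),z,r)
"
```

```text
t 17.92 pos [0.5396 0.1219 0.2006] psi -11.99 q [ 0.1054  0.1676 -0.2294  1.1726 -0.0001  1.8854] F [-0.3573  0.0849 -0.1992] op 80.3
tilt y-axis [ 0.0012  0.     -1.    ]
units [1.2945 0.003  0.2921] dist 0.26541856076408393
turn units -0.044378224064732755
fixed r [0.5381 0.1237] rms mm 0.5832316121570359 free r [0.5381 0.1236 0.0266]
fixed r [0.5382 0.124 ] rms mm 0.3219376030967792 free r [0.5382 0.1238 0.0222]
fixed r [0.5382 0.1239] rms mm 0.7862876781918072 free r [0.5384 0.1243 0.0297]
fixed r [0.5377 0.1226] rms mm 0.7921461748653673 free r [0.5378 0.1227 0.0543]
```

View pics/w13.png

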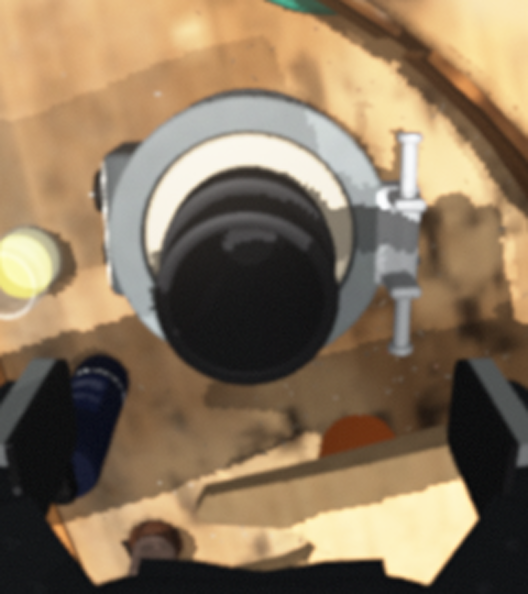

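View pics/s13.png

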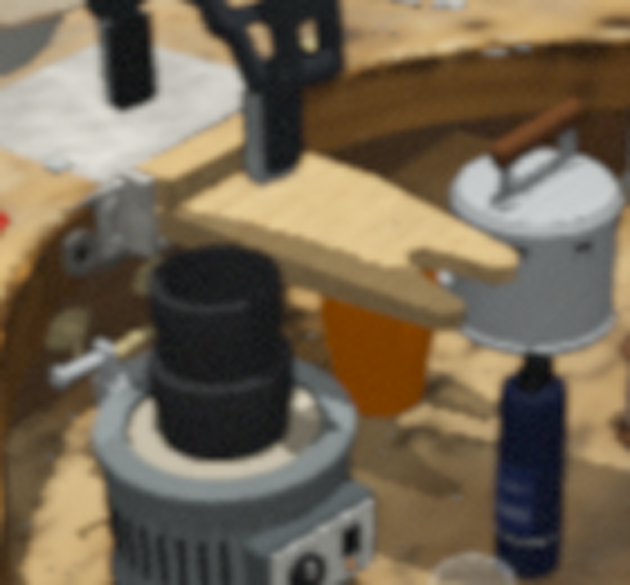

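>>> move_arm(
  plan=[
    [0.06, 0, 0.015, 0, 0, 0, 50],
    [0.13, 0, 0.03, 0, 0, 0, 50],
    [0.16, 0, 0.035, 0, 0, 0, 50],
    [0.17, 0, 0.037, 0, 0, 0, 50],
    [0.17, 0, 0.037, 0, 0, 0, 50],
    [0.17, 0, 0.037, 0, 0, 0, 50],
    [0.16, 0, 0.036, 0, 0, 0, 50],
    [0.13, 0, 0.03, 0, 0, 0, 50],
    [0.095, 0, 0.02, 0, 0, 0, 50],
    [0.05, 0, 0.015, 0, 0, 0, 50],
    [0, 0, 0, 0, -0.021, 0, 45],
    [0, 0, 0, 0, -0.021, 0, 45],
    [0, 0, 0, 0, 0, 0, 45],
    [0, 0, 0, 0, 0, 0, 45],
  ],
)

```text
time_s: 19.08
ee_pos: [0.5419, -0.1433, 0.1993]
tcp_rot: [-1.172, 1.269, -1.266]
contact_force: [0.9, -0.1, 0.7]
opening: 0.522
```

```bash
python3 -c "
from h import *
d=snap('wrist','w14')
snap('top','t14')
go((.543,-.1435,.2),-4)
d=load('w13')
P=atz(d,[(160+a/2.2-.3,100+b/2.2-.3) for a,b in [(410,135),(407,205),(402,292),(400,352)]],.097,True);print(P)
v=P[3]-P[0];print(np.degrees(np.arctan2(v[0],-v[1])),P.mean(0))
"
```

```text
t 19.18 pos [ 0.5422 -0.1432  0.1997] psi -4.46 q [-0.3734  0.183  -0.2127  1.1763  0.      1.2753] F [ 0.7728 -0.42   -0.2218] op 45.1
tilt y-axis [-0.0011  0.0005 -1.    ]
units [ 0.0014 -0.0014  0.0041] dist 0.0009107868070233419
turn units -0.002572883239257913
[[0.603  0.1518 0.097 ]
 [0.5977 0.1268 0.097 ]
 [0.5908 0.0941 0.097 ]
 [0.5865 0.0697 0.097 ]]
-11.352124240198933 [0.5945 0.1106 0.097 ]
```

View pics/w14.png

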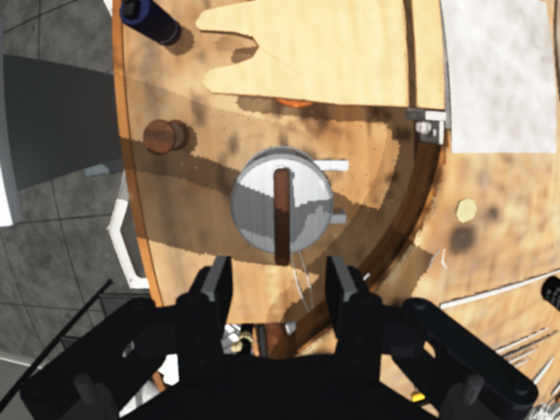

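View pics/t14.png

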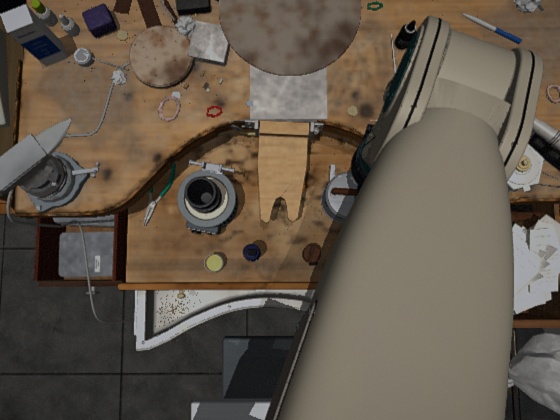

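```bash
python3 -c "
from h import *
im=load('w14')['image'];cv2.imwrite('pics/w14c.png',cv2.resize(np.clip(im[140:275,215:365].astype(float)*1.3,0,255).astype(np.uint8),None,fx=4.4,fy=4.4,interpolation=cv2.INTER_CUBIC))"
```

View pics/w14c.png

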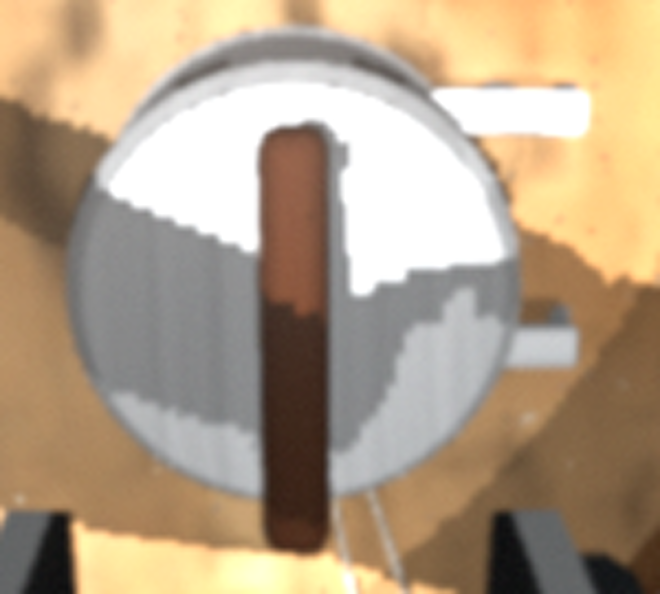

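Run:
```python
from h import *
d=load("w14");F=lambda L:[(215+a/4.4-.4,140+b/4.4-.4) for a,b in L]
P=atz(d,F([(261,200),(328,200),(262,480),(329,480),(294,124),(297,552)]),.115,True);print(P)
a,b=(P[0]+P[1])/2,(P[2]+P[3])/2;v=b-a;print("yaw",np.degrees(np.arctan2(v[0],-v[1])),"w",np.linalg.norm(P[0]-P[1]),"len",np.linalg.norm(P[4]-P[5]),"mid",(P[4]+P[5])/2)
fitcirc(d,F([(67,290),(520,280),(295,60),(295,500),(105,175),(500,190)]),.08,.045)
H=atz(d,F([(590,110),(578,346)]),.02,True);print("hooks",H,np.degrees(np.arctan2((H[1]-H[0])[0],-(H[1]-H[0])[1])))
```

```text
[[ 0.5408 -0.1165  0.115 ]
 [ 0.5516 -0.1174  0.115 ]
 [ 0.537  -0.1651  0.115 ]
 [ 0.5484 -0.166   0.115 ]
 [ 0.5471 -0.1046  0.115 ]
 [ 0.542  -0.1792  0.115 ]]
yaw -4.107743726328616 w 0.010824483172704043 len 0.07477361010372123 mid [ 0.5445 -0.1419  0.115 ]
fixed r [ 0.5447 -0.1422] rms mm 1.9608771422612494 free r [ 0.5448 -0.1413  0.043 ]
hooks [[ 0.6148 -0.1196  0.02  ]
 [ 0.6103 -0.1761  0.02  ]] -4.485752645102395
```

>>> move_arm(
  plan=[
    [-0.007, 0.03, 0.0115, 0, 0, 0, 45],
    [0, 0.08, 0, 0, 0, 0, 45],
    [0, 0.1, 0, 0, 0, 0, 45],
    [0, 0.1, 0, 0, 0, 0, 45],
    [0, 0.1, 0, 0, 0, 0, 45],
    [0, 0.08, 0, 0, 0, 0, 45],
    [0, 0.048, 0, 0, 0, 0, 45],
    [0, 0, 0, 0, 0, 0, 45],
    [0, 0, 0, 0, 0, 0, 45],
  ],
)

```text
time_s: 19.93
ee_pos: [0.5448, -0.142, 0.0923]
tcp_rot: [-1.172, 1.267, -1.265]
contact_force: [0.6, 0.5, -0.3]
opening: 0.529
```

```bash
python3 -c "
from h import *
d=snap('wrist','w15',(160,150,400,370),2.4)
go((.5446,-.142,.092),-4.2)"
```

```text
t 19.98 pos [ 0.5456 -0.1424  0.0933] psi -4.42 q [-0.3699  0.2783 -0.3346  0.957   0.      1.278 ] F [-0.3869 -0.1216 -0.1787] op 45.0
tilt y-axis [ 0.0009 -0.0003 -1.    ]
units [-0.0015  0.0064 -0.0052] dist 0.0016712322176981728
turn units -0.0012155588890910224
```

View pics/w15.png

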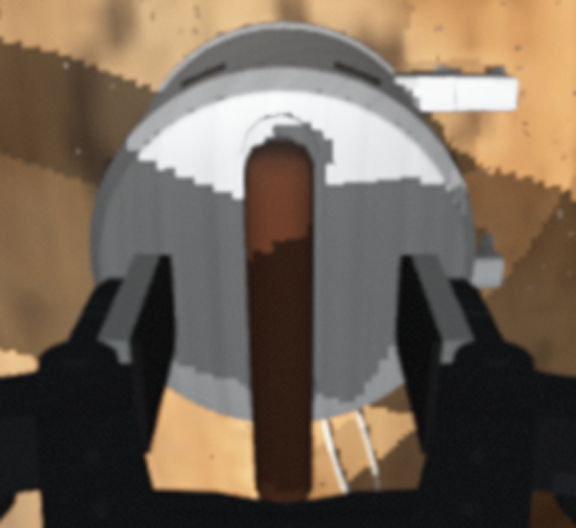

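Bar is between the pads, centred (bar at crop x≈281, pads 175–400). Close.

>>> move_arm(
  plan=[
    [0, 0, -0.004, 0, 0, 0, 25],
    [0, 0, 0, 0, 0, 0, 10],
    [0, 0, 0, 0, 0, 0, 5],
    [0, 0, 0, 0, 0, 0, 5],
    [0, 0, 0, 0, 0, 0, 5],
    [0, 0, 0, 0, 0, 0, 5],
  ],
  force=60,
)

```text
time_s: 20.48
ee_pos: [0.5445, -0.1423, 0.0937]
tcp_rot: [-1.171, 1.265, -1.266]
contact_force: [-2.2, 1.0, 6.1]
opening: 0.123
```

>>> move_arm(
  plan=[
    [0, -0.02, 0, 0, 0, 0, 5],
    [0, -0.06, 0, 0, 0, 0, 5],
    [0, -0.1, 0, 0, 0, 0, 5],
    [0, -0.13, 0, 0, 0, 0, 5],
    [0, -0.15, 0, 0, 0, 0, 5],
    [0, -0.15, 0, 0, 0, 0, 5],
    [0, -0.15, 0, 0, 0, 0, 5],
    [0, -0.13, 0, 0, 0, 0, 5],
    [0, -0.06, 0, 0, 0, 0, 5],
    [0, 0, 0, 0, 0, 0, 5],
    [0, 0, 0, 0, 0, 0, 5],
    [0, 0, 0, 0, 0, 0, 5],
  ],
)

```text
time_s: 21.48
ee_pos: [0.5429, -0.1418, 0.2803]
tcp_rot: [-1.174, 1.269, -1.263]
contact_force: [-0.0, -0.4, -4.0]
opening: 0.124
```

```bash
python3 -c "
from h import *
d=snap('wrist','w16',(160,100,400,370),2.2)
d=snap('scene','s16',(160,100,400,300),3)
go((.538,.123,.295),-11.4)"
```

```text
t 21.58 pos [ 0.5427 -0.1417  0.2799] psi -4.43 q [-0.3707  0.1447 -0.0877  1.3435 -0.      1.2774] F [ 0.2911  0.2507 -3.3517] op 10.7
tilt y-axis [-0.0047  0.0018 -1.    ]
units [-1.318  -0.0728 -0.1262] dist 0.2652134230409507
turn units 0.03874591271304682
```

View pics/w16.png

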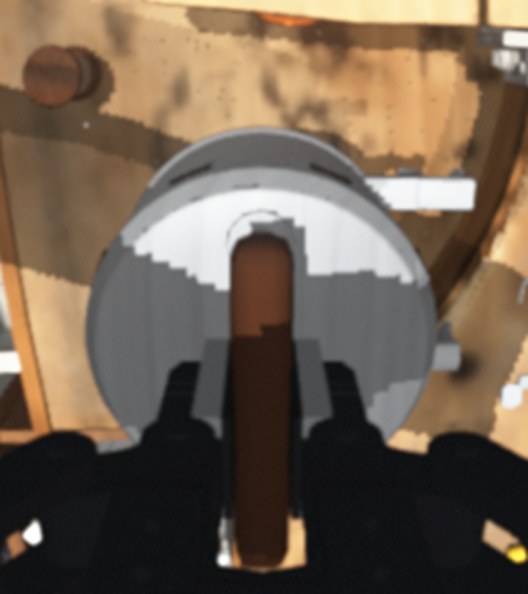

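View pics/s16.png

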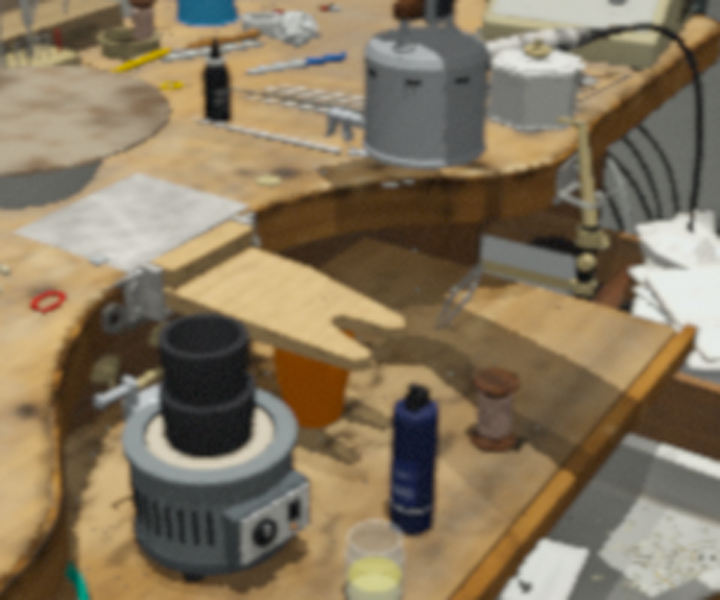

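>>> move_arm(
  plan=[
    [-0.04, -0.01, -0.004, 0, 0, 0, 5],
    [-0.09, -0.01, -0.008, 0, 0, 0, 5],
    [-0.13, -0.01, -0.012, 0, 0, 0, 5],
    [-0.15, 0, -0.014, 0, 0, 0, 5],
    [-0.16, 0, -0.016, 0, 0, 0, 5],
    [-0.16, 0, -0.016, 0, 0, 0, 5],
    [-0.16, 0, -0.016, 0, 0, 0, 5],
    [-0.15, 0, -0.014, 0, 0, 0, 5],
    [-0.13, 0, -0.012, 0, 0, 0, 5],
    [-0.09, 0, -0.008, 0, 0, 0, 5],
    [-0.056, 0, -0.004, 0, 0, 0, 5],
    [0, 0, 0, 0, 0.0195, 0, 5],
    [0, 0, 0, 0, 0.0195, 0, 5],
    [0, 0, 0, 0, 0, 0, 5],
    [0, 0, 0, 0, 0, 0, 5],
    [0, 0, 0, 0, 0, 0, 5],
  ],
)

```text
time_s: 22.92
ee_pos: [0.5396, 0.1218, 0.2884]
tcp_rot: [-1.109, 1.355, -1.354]
contact_force: [0.4, 0.6, -4.1]
opening: 0.121
```

```bash
python3 -c "
from h import *
d=snap('wrist','w17',(160,100,400,370),2.2)
d=snap('scene','s17',(160,100,340,280),3.3)
d=snap('top','t17')
go((.5378,.1227,.1787),-11.4)"
```

```text
t 23.07 pos [0.5398 0.1217 0.2886] psi -11.44 q [ 0.105   0.1245 -0.093   1.3536  0.      1.8755] F [ 0.4232  0.0377 -3.8046] op 10.7
tilt y-axis [-0.0003 -0.     -1.    ]
units [-0.0027  0.5495 -0.0105] dist 0.10992762418629425
turn units -0.00023564071908781513
```

View pics/w17.png

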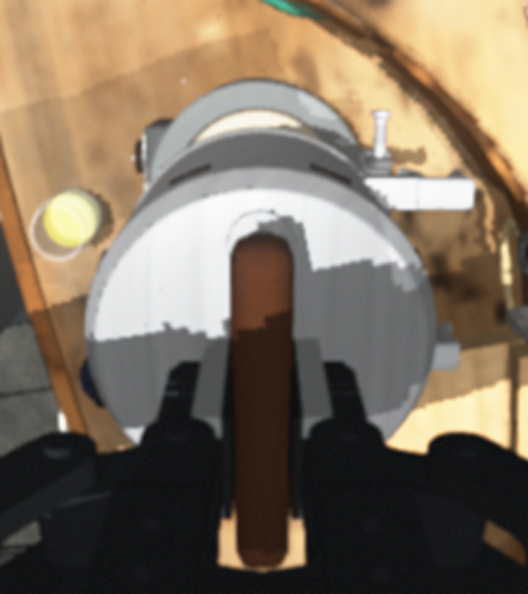

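View pics/s17.png

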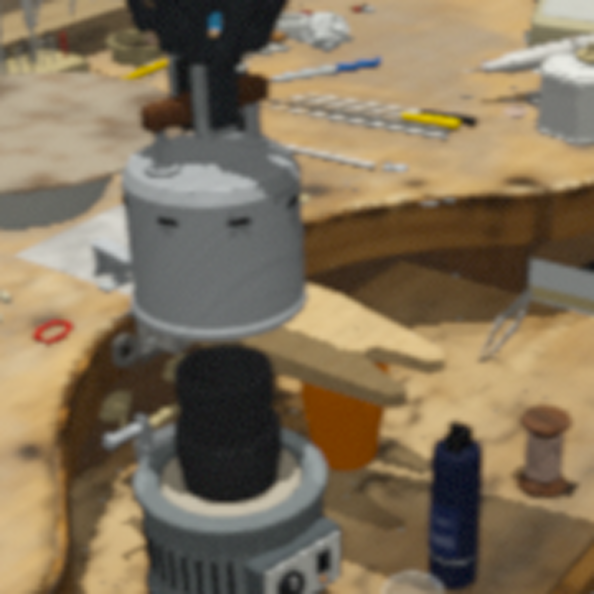

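Run:
```python
from h import *
s=manip.sense();p=s["ee_pos"];d=load("s17")
g=cv2.resize(d["image"][100:280,160:340],None,fx=3.3,fy=3.3,interpolation=cv2.INTER_CUBIC)
a=np.linspace(0,6.283,100)
def circ(img,d,c,z,r,col,o,k,fish):
    P=np.c_[c[0]+r*np.cos(a),c[1]+r*np.sin(a),np.full(100,z)]
    cv2.polylines(img,[((proj(d,P,fish)-o+.5)*k-.5).round().astype(np.int32)],True,col,1)
def dot(img,d,P,col,o,k,fish):
    for u in (proj(d,P,fish)-o+.5)*k-.5: cv2.circle(img,tuple(int(round(x)) for x in u),3,col,1)
F=(.5378,.1227);th=np.radians(-11.4);ex=np.array([np.cos(th),np.sin(th),0]);ey=np.array([-np.sin(th),np.cos(th),0])
zs=p[2]-.0937
H=np.array([p[0],p[1],zs]);
pins=[np.r_[F,.085]+.058*ex+t*ey+[0,0,.012] for t in(.028,-.028,.018,.038,-.018,-.038)]
hooks=[H+.058*ex+t*ey+[0,0,.012] for t in(.028,-.028)]
for n,fish,o,k,sz in(("s17",False,(160,100),3.3,(340,280)),("w17",True,(160,100),2.2,(400,370))):
    d=load(n);g=cv2.resize(d["image"][o[1]:sz[1],o[0]:sz[0]],None,fx=k,fy=k,interpolation=cv2.INTER_CUBIC)
    circ(g,d,H,zs,.045,(0,0,255),o,k,fish);circ(g,d,H,zs+.08,.045,(0,0,255),o,k,fish)
    circ(g,d,F,.085,.0545,(0,255,0),o,k,fish);circ(g,d,F,.155,.027,(0,255,0),o,k,fish)
    dot(g,d,pins,(0,255,0),o,k,fish);dot(g,d,hooks,(0,0,255),o,k,fish)
    cv2.imwrite(f"pics/{n}o.png",g)
```

```text
(no output)
```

View pics/s17o.png

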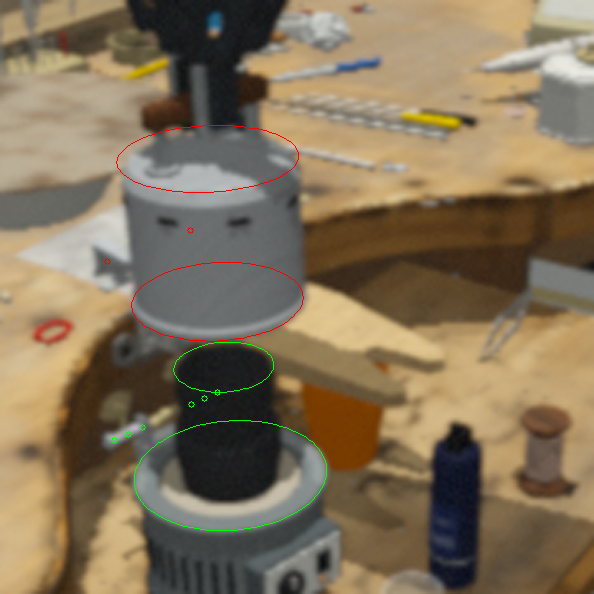

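View pics/w17o.png

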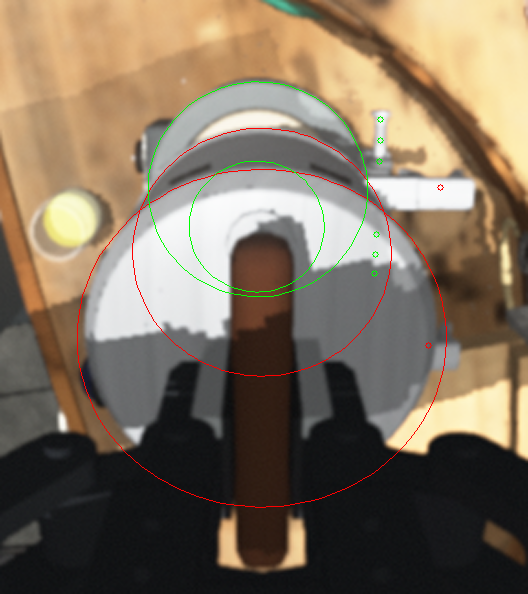

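>>> move_arm(
  plan=[
    [-0.003, 0, -0.0105, 0, 0, 0, 5],
    [0, 0.03, 0, 0, 0, 0, 5],
    [0, 0.06, 0, 0, 0, 0, 5],
    [0, 0.07, 0, 0, 0, 0, 5],
    [0, 0.07, 0, 0, 0, 0, 5],
    [0, 0.07, 0, 0, 0, 0, 5],
    [0, 0.06, 0, 0, 0, 0, 5],
    [0, 0.04, 0, 0, 0, 0, 5],
    [0, 0.02, 0, 0, 0, 0, 5],
    [0, 0, 0, 0, 0, 0, 5],
    [0, 0, 0, 0, 0, 0, 5],
    [0, 0, 0, 0, 0, 0, 5],
  ],
)

```text
time_s: 24.07
ee_pos: [0.5387, 0.1231, 0.2056]
tcp_rot: [-1.106, 1.354, -1.355]
contact_force: [-0.1, 0.0, -3.3]
opening: 0.126
```

```bash
cat > ov.py <<'E'
from h import *
import sys
t=sys.argv[1]
a=np.linspace(0,6.283,100)
def circ(img,d,c,z,r,col,o,k,fish):
    P=np.c_[c[0]+r*np.cos(a),c[1]+r*np.sin(a),np.full(100,z)]
    cv2.polylines(img,[((proj(d,P,fish)-o+.5)*k-.5).round().astype(np.int32)],True,col,1)
def dot(img,d,P,col,o,k,fish):
    for u in (proj(d,P,fish)-o+.5)*k-.5: cv2.circle(img,tuple(int(round(x)) for x in u),3,col,1)
F=(.5378,.1227);th=np.radians(-11.4);ex=np.array([np.cos(th),np.sin(th),0]);ey=np.array([-np.sin(th),np.cos(th),0])
for n,fish,o,k,sz in(("scene",False,(170,130),5,(290,250)),("wrist",True,(160,100),2.2,(400,370))):
    d=snap(n,n[0]+t,(*o,*sz),k)
    s=manip.sense();p=s["ee_pos"];zs=p[2]-.0937;H=np.array([p[0],p[1],zs])
    pins=[np.r_[F,.085]+.058*ex+u*ey+[0,0,.012] for u in(.028,-.028,.018,.038,-.018,-.038)]
    hooks=[H+.058*ex+u*ey+[0,0,.012] for u in(.028,-.028)]
    g=cv2.resize(d["image"][o[1]:sz[1],o[0]:sz[0]],None,fx=k,fy=k,interpolation=cv2.INTER_CUBIC)
    circ(g,d,H,zs,.045,(0,0,255),o,k,fish);circ(g,d,F,.085,.0545,(0,255,0),o,k,fish)
    dot(g,d,pins,(0,255,0),o,k,fish);dot(g,d,hooks,(0,0,255),o,k,fish)
    cv2.imwrite(f"pics/{n[0]}{t}o.png",g)
print("skirt",zs)
go((*F,.1787),-11.4);print(s["ft_torque"])
E
python3 ov.py 18
```

```text
skirt 0.1120594565629868
t 24.17 pos [0.5387 0.1232 0.2058] psi -11.44 q [ 0.1078  0.1625 -0.2243  1.1819 -0.      1.8782] F [-0.9619  0.002  -3.9849] op 10.5
tilt y-axis [ 0.002   0.0002 -1.    ]
units [ 0.0032  0.1353 -0.004 ] dist 0.027077121014519243
turn units -0.00020598650078397106
[-0.0282  0.0089  0.0215]
```

View pics/s18o.png

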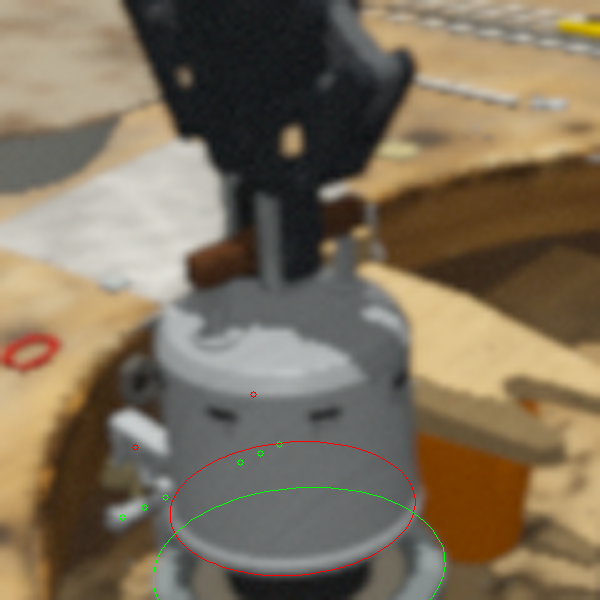

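View pics/w18o.png

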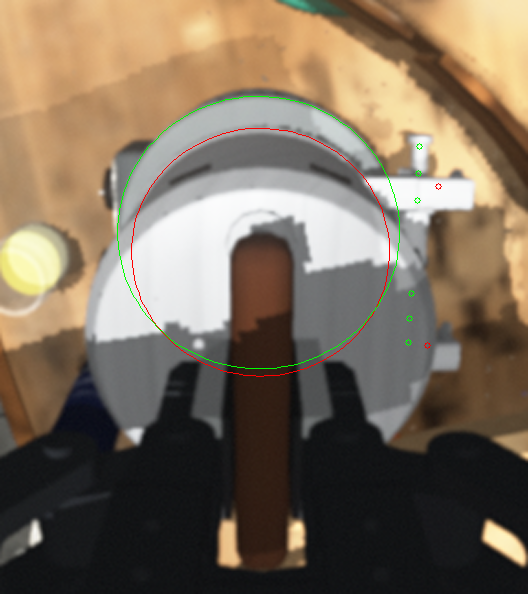

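>>> move_arm(
  plan=[
    [0.002, 0.01, -0.004, 0, 0, 0, 5],
    [0, 0.02, 0, 0, 0, 0, 5],
    [0, 0.02, 0, 0, 0, 0, 5],
    [0, 0.015, 0, 0, 0, 0, 5],
    [0, 0.005, 0, 0, 0, 0, 5],
    [0, 0, 0, 0, 0, 0, 5],
    [0, 0, 0, 0, 0, 0, 5],
  ],
)

```text
time_s: 24.75
ee_pos: [0.5369, 0.1228, 0.1905]
tcp_rot: [-1.108, 1.355, -1.355]
contact_force: [0.4, 0.5, -3.4]
opening: 0.125
```

```bash
python3 ov.py 19; python3 -c "
import cv2
a=cv2.imread('pics/s19.png');cv2.imwrite('pics/s19c.png',cv2.resize(a[380:560,50:300],None,fx=3,fy=3))"
```

```text
skirt 0.09712540219468596
t 24.85 pos [0.5372 0.1228 0.1908] psi -11.45 q [ 0.1075  0.1711 -0.2467  1.1527  0.      1.878 ] F [-0.2779 -0.4606 -3.877 ] op 10.5
tilt y-axis [ 0.0003  0.     -1.    ]
units [-0.      0.0606  0.0032] dist 0.012142924519386703
turn units -0.0002534709980431297
[ 0.0136  0.068  -0.0425]
```

View pics/s19c.png

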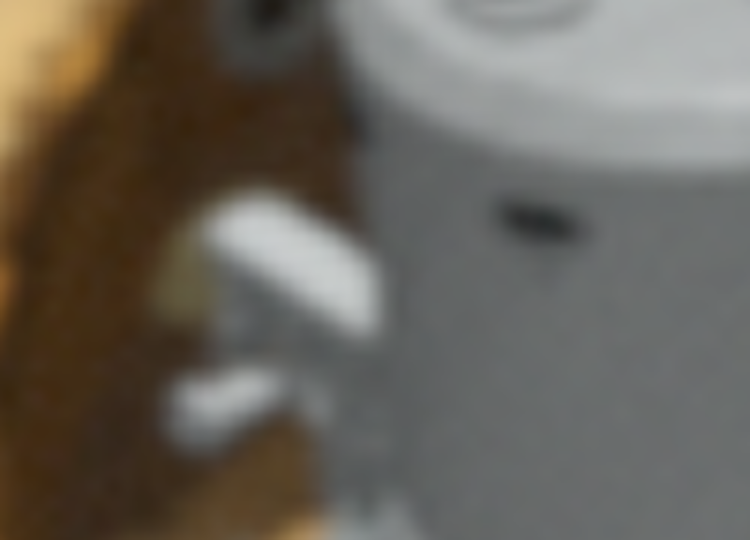

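View pics/w19o.png

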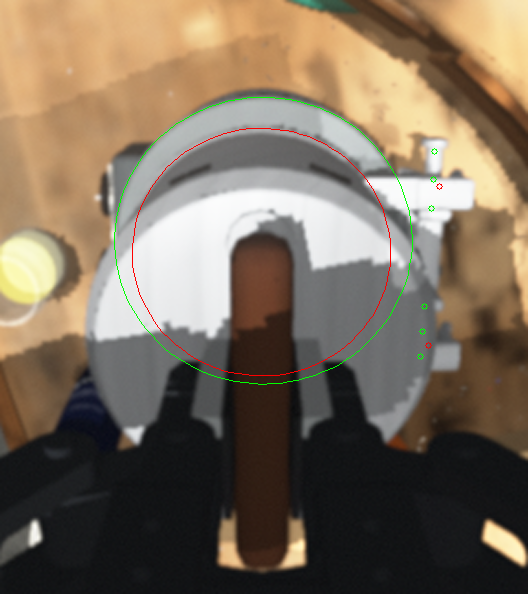

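>>> move_arm(
  plan=[
    [0, 0.008, 0.002, 0, 0, 0, 5],
    [0, 0.009, 0, 0, 0, 0, 5],
    [0, 0.008, 0, 0, 0, 0, 5],
    [0, 0, 0, 0, 0, 0, 5],
    [0, 0, 0, 0, 0, 0, 5],
  ],
)

```text
time_s: 25.27
ee_pos: [0.5372, 0.1227, 0.1855]
tcp_rot: [-1.108, 1.355, -1.355]
contact_force: [0.6, -0.1, -3.4]
opening: 0.129
```

```bash
python3 ov.py 20; python3 -c "
import cv2
a=cv2.imread('pics/s20.png');cv2.imwrite('pics/s20c.png',cv2.resize(a[380:560,50:300],None,fx=3,fy=3))"
```

```text
skirt 0.0920058716432757
t 25.37 pos [0.5374 0.1227 0.1857] psi -11.44 q [ 0.1073  0.1753 -0.2529  1.1426  0.      1.8778] F [ 0.0524 -0.4545 -3.284 ] op 10.6
tilt y-axis [-0. -0. -1.]
units [-0.0002  0.035   0.0021] dist 0.007018847119150215
turn units -0.00023881814747985785
[ 0.0156 -0.0089 -0.0251]
```

View pics/s20c.png

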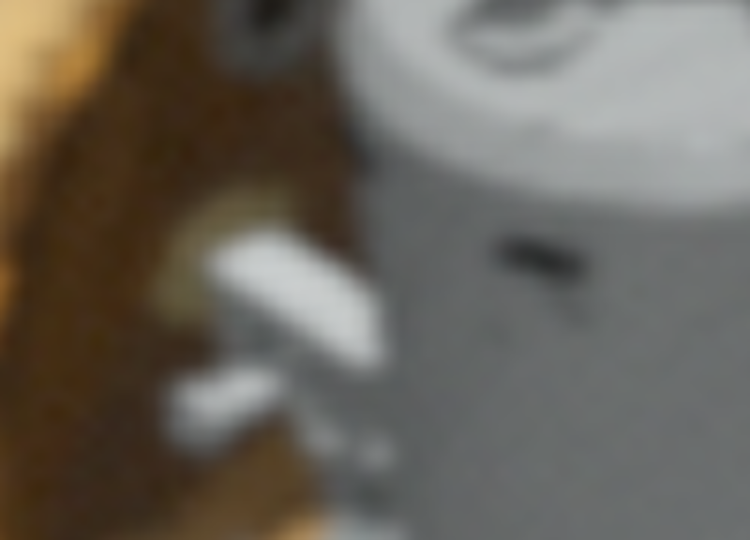

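>>> move_arm(
  plan=[
    [0, 0.006, 0.001, 0, 0, 0, 5],
    [0, 0.006, 0, 0, 0, 0, 5],
    [0, 0, 0, 0, 0, 0, 5],
    [0, 0, 0, 0, 0, 0, 5],
  ],
)

```text
time_s: 25.7
ee_pos: [0.5375, 0.1227, 0.1832]
tcp_rot: [-1.108, 1.355, -1.355]
contact_force: [-1.0, -0.0, -3.8]
opening: 0.129
```

>>> move_arm(
  plan=[
    [0, 0.006, 0, 0, 0, 0, 5],
    [0, 0.005, 0, 0, 0, 0, 5],
    [0, 0, 0, 0, 0, 0, 5],
    [0, 0, 0, 0, 0, 0, 5],
  ],
)

```text
time_s: 26.03
ee_pos: [0.5375, 0.1227, 0.181]
tcp_rot: [-1.108, 1.355, -1.355]
contact_force: [0.8, 0.6, -4.2]
opening: 0.128
```

>>> move_arm(
  plan=[
    [0, 0.005, 0, 0, 0, 0, 5],
    [0, 0, 0, 0, 0, 0, 5],
    [0, 0, 0, 0, 0, 0, 5],
  ],
)

```text
time_s: 26.28
ee_pos: [0.5375, 0.1227, 0.1801]
tcp_rot: [-1.108, 1.355, -1.355]
contact_force: [0.5, -0.2, -3.7]
opening: 0.126
```

>>> move_arm(
  plan=[
    [0, 0.004, 0, 0, 0, 0, 5],
    [0, 0, 0, 0, 0, 0, 5],
    [0, 0, 0, 0, 0, 0, 5],
  ],
)

```text
time_s: 26.53
ee_pos: [0.5376, 0.1227, 0.1793]
tcp_rot: [-1.108, 1.355, -1.355]
contact_force: [0.0, 0.1, -3.6]
opening: 0.127
```

>>> move_arm(
  plan=[
    [0, 0.003, 0, 0, 0, 0, 5],
    [0, 0, 0, 0, 0, 0, 5],
    [0, 0, 0, 0, 0, 0, 5],
  ],
)

```text
time_s: 26.78
ee_pos: [0.5376, 0.1228, 0.179]
tcp_rot: [-1.108, 1.355, -1.355]
contact_force: [-0.5, 0.4, -1.6]
opening: 0.133
```

>>> move_arm(
  plan=[
    [0, 0.003, 0, 0, 0, 0, 5],
    [0, 0, 0, 0, 0, 0, 5],
    [0, 0, 0, 0, 0, 0, 5],
  ],
)

```text
time_s: 27.03
ee_pos: [0.5377, 0.1229, 0.1789]
tcp_rot: [-1.107, 1.355, -1.355]
contact_force: [-2.7, -0.0, 3.9]
opening: 0.123
```

```bash
python3 ov.py 21
```

```text
skirt 0.08519286278610042
t 27.13 pos [0.5377 0.1229 0.1789] psi -11.44 q [ 0.1073  0.1805 -0.2617  1.128   0.0003  1.8777] F [-4.3398  1.2569  5.4958] op 10.5
tilt y-axis [ 0.0005  0.0004 -1.    ]
units [0.0007 0.001  0.0008] dist 0.0002796832375580181
turn units -0.00021367081245557727
[0.0604 0.6317 0.0295]
```

View pics/s21.png

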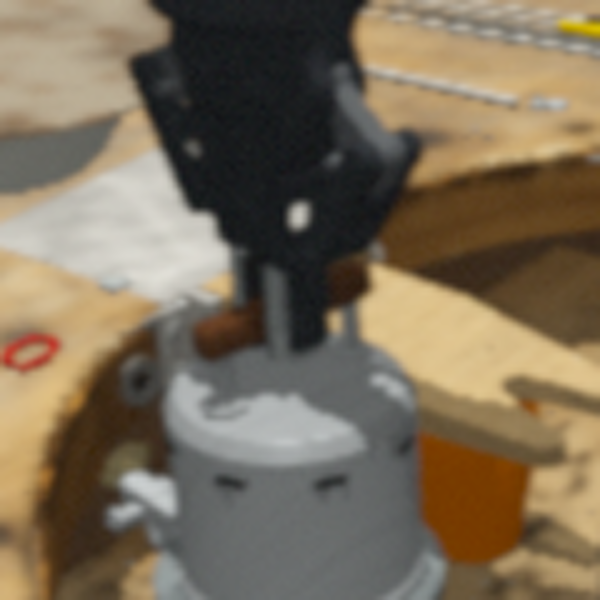

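View pics/w21.png

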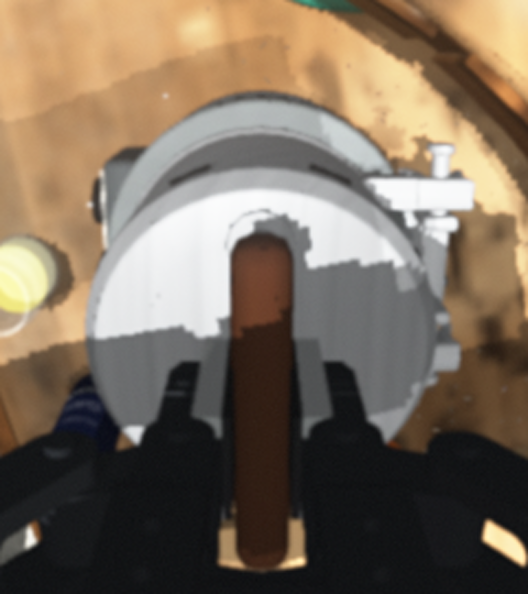

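>>> move_arm(
  plan=[
    [0, -0.001, 0, 0, 0, 0, 12],
    [0, 0, 0, 0, 0, 0, 15],
    [0, 0, 0, 0, 0, 0, 20],
    [0, 0, 0, 0, 0, 0, 28],
    [0, 0, 0, 0, 0, 0, 38],
    [0, 0, 0, 0, 0, 0, 40],
    [0, -0.03, 0, 0, 0, 0, 40],
    [0, -0.06, 0, 0, 0, 0, 40],
    [0, -0.1, 0, 0, 0, 0, 40],
    [0, -0.1, 0, 0, 0, 0, 40],
    [0, -0.1, 0, 0, 0, 0, 40],
    [0, -0.08, 0, 0, 0, 0, 40],
    [0, 0, 0, 0, 0, 0, 40],
  ],
)

```text
time_s: 28.22
ee_pos: [0.5404, 0.123, 0.2779]
tcp_rot: [-1.1, 1.349, -1.357]
contact_force: [0.2, -0.1, 0.5]
opening: 0.465
```

```bash
python3 -c "
from h import *
d=snap('wrist','w22',(160,60,400,330),2.2)
d=snap('scene','s22',(180,170,290,290),5)
go((.5378,.1227,.3),-11.4)"
```

```text
t 28.32 pos [0.5383 0.1228 0.2737] psi -11.44 q [ 0.1072  0.1257 -0.1226  1.3197 -0.      1.8777] F [ 0.5416 -0.4401 -0.4893] op 40.0
tilt y-axis [ 0.0028  0.0003 -1.    ]
units [ 0.0008 -0.1314 -0.0023] dist 0.026286820993845748
turn units -0.0002332944570023384
```

View pics/w22.png

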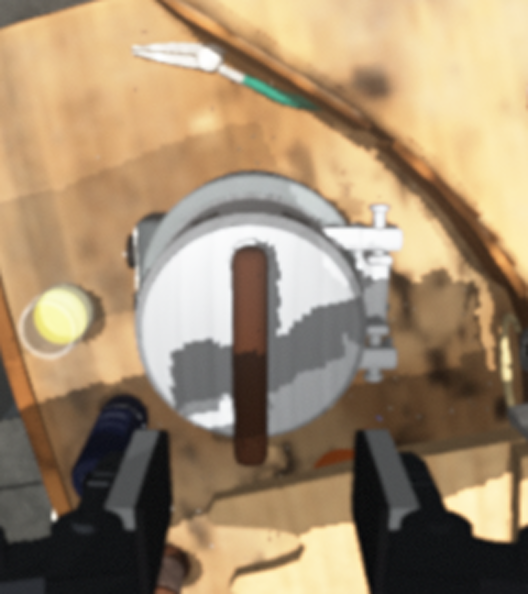

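View pics/s22.png

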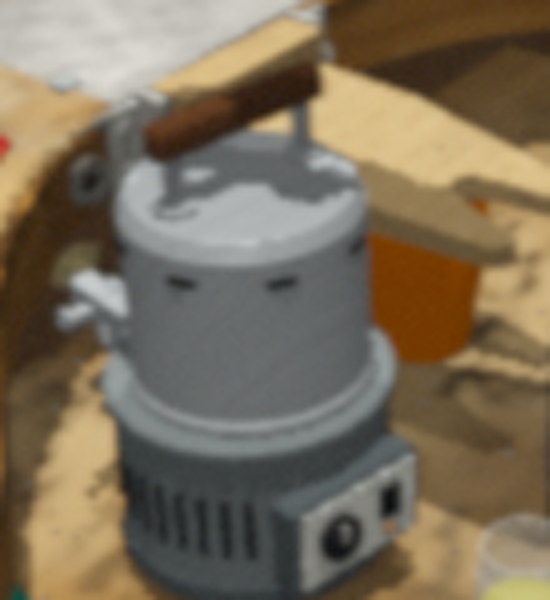

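```bash
python3 -c "
from h import *
d=load('s22');a=np.linspace(0,6.283,100)
g=cv2.resize(d['image'][170:290,180:290],None,fx=5,fy=5,interpolation=cv2.INTER_CUBIC)
for z in(.085,.165):
  P=np.c_[.5378+.045*np.cos(a),.1227+.045*np.sin(a),np.full(100,z)]
  cv2.polylines(g,[((proj(d,P)-[180,170]+.5)*5-.5).round().astype(np.int32)],True,(0,0,255),1)
cv2.imwrite('pics/s22o.png',g)"
```

```text
(no output)
```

View pics/s22o.png

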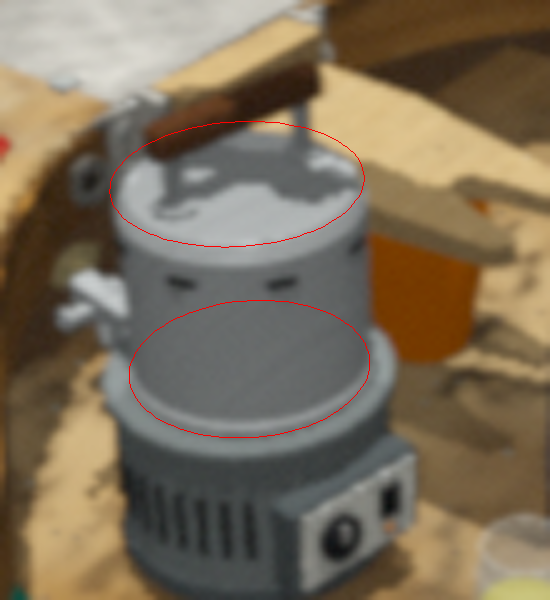

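The hood's outline matches the pose expected when it is seated flat (skirt ellipse at crop (130–370, 300–437)). Handing in.

```bash
python3 -c "
from cell import manip
print(manip.job_done(), manip.sense()['time_s'])"
```

```text
the job is handed in; nothing more can be done
the job is handed in; nothing more can be done
```

The furnace is ready for its next melt: sleeve in the well, crucible in the sleeve, hood on with both hooks over the pins. I handed it in at about 28 s of the 67 s allowed.

- **Sleeve and crucible:** I lowered both in roughly 1 mm steps, watching the wrist force, and let go once the taper carried the weight. At release the downward push was about 0.6 N on the sleeve and 1.9 N on the crucible. On the way in the sleeve touched one side at about 2–3 N, so I shifted it sideways before going on. Afterwards both rims measured within about 1.5 mm of the furnace axis, at the expected heights.
- **Hood:** It touched down at the height worked out for the skirt on the furnace top (85.2 mm measured, 85 mm expected). At touchdown the gripper briefly read about 5.5 N down and 4 N sideways, and this was gone once the fingers opened. The last wrist picture shows both hooks over their pins. In the scene picture the skirt lies flat on the ring.
- **Bystanders:** The gas bottle, jar, reel and pliers were not touched and look unmoved.
- **Not checked:** I could not read how far the well had sunk; I judged that only from the low forces. I also could not see the crucible and sleeve once the hood was on. No force during lowering suggested the hood knocked them.

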